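# Pack the mould boxes on the transport cradle

## Robot

A 7-joint arm with a two-finger parallel gripper is mounted at the origin on the work surface. World frame = base frame: x ahead of the robot, y to its left, z up, the work surface at z = 0. Lengths are in m, angles in rad, forces in N, time in s.
With the tool pointing down it reaches from about 0.4 to 0.925 m from the base axis. Payload 5.6 kg.
Tool frame: the origin (TCP) lies midway between the tips of the shut fingers; the grasp point (between the pads) lies 19 mm behind it; z points along the fingers, y is the line along which they close (so a half turn about z gives the same grasp; the last joint's range is limited). The gripper opens to 85 mm and grips with 20 to 120 N. Pads are 22 mm wide; open, the fingers measure 114 mm over their backs; the gripper's body (76 mm by 85 mm) begins 54 mm behind the grasp point. The pads swing forward as they close: fully open they stand 13 mm farther back than shut.
Start: joints at [1.072, 0.468, -0.012, 1.603, 0.006, 1.071, -0.056], TCP at [0.286, -0.584, 0.197] pointing down, gripper open.
Joint ranges: [-2.53, 2.53], [-0.31, 2.02], [-1.57, 1.55], [0.28, 2.44], [-1.29, 4.43], [0.15, 1.84], [-2.92, 2.92]. Speed limits (rad/s): [2.57, 2.57, 3.14, 3.14, 3.14, 3.14, 3.14].

## Interface

Orientations are given as a rotation vector (axis times angle).
In Python, from station import robot, snapshot, get_calibration gives the robot as it stands.
- The arm moves only by the shell command python3 -m creep 'ROWS' [FORCE]. ROWS is JSON, a list of rows, each a list of 7 numbers: the opening, from 0 (shut) to 1 (fully open), then the shift along the tool's x, y, z in mm, then the turn, a rotation vector about the tool's x, y, z in degrees. A call has exactly 5 rows; each row is the pose to reach, as a shift and turn from the pose commanded when the call began, along the tool's axes at that moment; what a row does not reach only later rows make up. A row lasts 1/10 s, in which the tool goes at most 50 mm and 8.59 degrees, less where a joint would pass 70% of its speed; a pose out of reach is approached as far as the arm can. A call with a gripper value outside its range is refused whole. The fingers move at their own pace and stop on an object; FORCE is the grip in N (left out, the last holds). Time passes only in rows, so rows that repeat a pose let the fingers close, or fill a call up. It gives the time, the measured TCP pose, the force, the opening and the grip force at its end, in the units of the state.
- robot.observe(): the state, without advancing time (a new reading comes with each control period).
- snapshot(name): name is "scene" or "top" or "wrist"; returns (picture, depth): 420x560x3 uint8, blue, green, red; 420x560 float32, m along the optical axis (not along the pixel's ray), 0 where there is no reading.
- get_calibration(name): a dict with "intrinsics" (3x3 intrinsics, pixels), "world_to_cam" (4x4, takes a point from world to camera coordinates); the wrist camera has in their place "T_tool_cam" (4x4, takes a point from camera to tool coordinates, whose origin is the TCP and whose axes are the flange's). Camera axes: x right, y down, z forward; pixel columns grow to the right and rows downward; lengths in m; the calibration is good to about 2 mm. The wrist camera is an equidistant fisheye: a pixel r from the principal point sees the ray r / f radians off the axis. A picture is of the moment at which its call begins: read the wrist's pose just before it. get_calibration takes no time and is no camera call.
- robot.close_job(): hands the job in; it is judged then, once.
The state is a dict: "clock": time; "joint_pos": joint angles; "qd": joint speeds; "joint_efforts": joint torques, N m; "position": TCP position; "ee_rot": TCP orientation; "ft_force": force on the tool from outside, world axes, zero at the start; "ft_torque": the same for the moment, N m; "gripper_width": finger opening in m; "grip_force": force on a finger pad.
Only numpy, scipy, OpenCV 4.12 (cv2) and the standard library are available. Lean on these libraries where they do the work, as an engineer would, in place of code of your own. Each camera call takes 0.05 s, during which the arm holds its last target. There are 200 camera calls.

## Task

Turn the red cam lock clockwise until it has drawn the tray fully tight, and only then load the tray: stack all the blue boxes in one square pile in the middle of it, the heaviest at the bottom and each one lighter than the one beneath; they all look alike, so you have to heft them to tell. Finish by laying the hold-down plate squarely on top of the pile, and leave the other things on the bench where they are.

Things in the scene. Friction and masses are not known exactly. Their poses are not given: they have to be found in the camera images.
- box_A: closed blue box with paper label and white catches, 100 (x) x 66 (y) x 36 (z) mm, flat above and below; origin: centre of its underside, z up. Packed with steel moulds, nothing shifts inside: 100 to 625 g, new at every start; neither name, place nor look tells the weight; two that differ by under 50 g count as equal. Starts on the mat, 20 mm or more from others. May be absent
- box_B: closed blue box with paper label and white catches, 100 (x) x 66 (y) x 36 (z) mm, flat above and below; origin: centre of its underside, z up. Packed with steel moulds, nothing shifts inside: 100 to 625 g, new at every start; neither name, place nor look tells the weight; two that differ by under 50 g count as equal. Starts on the mat, 20 mm or more from others. May be absent
- box_C: closed blue box with paper label and white catches, 100 (x) x 66 (y) x 36 (z) mm, flat above and below; origin: centre of its underside, z up. Packed with steel moulds, nothing shifts inside: 100 to 625 g, new at every start; neither name, place nor look tells the weight; two that differ by under 50 g count as equal. Starts on the mat, 20 mm or more from others. May be absent
- box_D: closed blue box with paper label and white catches, 100 (x) x 66 (y) x 36 (z) mm, flat above and below; origin: centre of its underside, z up. Packed with steel moulds, nothing shifts inside: 100 to 625 g, new at every start; neither name, place nor look tells the weight; two that differ by under 50 g count as equal. Starts on the mat, 20 mm or more from others. May be absent
- cam (a joint): turn of the cam lock, rad: between 0 and 0.25 (open) at the start, 1.4 at its stop (stud drawn fully home). It grows as the red wing is turned clockwise seen from above. It is stiff (about 0.12 N m) and stays where it is left
- cam_grip (a point): on the axis of the cam lock, 30 mm above the underside of its disc and 11 mm below the top of its red wing grip; its x axis runs along the wing and turns with it. The wing is 44 mm long, 12 mm thick and stands 36 mm tall on a steel disc of 68 mm diameter (the disc's top is 25 mm below this point). Through the disc's curved slot shows the brass head of the stud, which is fixed to the tray
- tray_floor (a point): centre of the floor of the steel tray on the dock, 14 mm above the bench; x along the dock, pointing away from the cam lock, y across. The floor is 122 (x) x 118 (y) mm; rims 6 mm thick and 12 mm high stand on its two x ends only, 110 mm apart inside; the y sides are open. A box lies in it with its long side along x, between two blue lines. Locking draws tray and point up to 8 mm towards the cam lock, whose axis lies then 101 mm from this point along -x
- tray: the sliding steel tray itself; origin: centre of its underside, 4 mm below tray_floor, same axes
- dock: aluminium base plate of the transport cradle, 220 x 136 x 10 mm, screwed to the bench; origin: centre of its underside, z up; the cam lock stands at its -x end, the tray slides on its +x end
- plate: hold-down plate: aluminium, 100 (x) x 66 (y) x 6 (z) mm, 250 g, with a black bar handle 50 mm long (along x), 14 mm thick, from its top up to 34 mm above its underside; origin: centre of its underside, z up. Lies on the bench at the start, handle up
- mat: thin grey-green sheet that marks where the boxes wait, 340 x 360 mm, under 1 mm thick, stuck to the bench; origin: its centre
- table: the white bench top, its surface at height 0
- specimen_cup: specimen cup with a red lid, 48 mm diameter, 62 mm tall, loose; origin: centre of its underside. To be left alone
- oil_bottle: small amber bottle, 28 mm diameter, 62 mm tall, loose; origin: centre of its underside. To be left alone
- stain_jar: amber jar with a black lid, 60 mm diameter, 85 mm tall, loose; origin: centre of its underside. To be left alone
- spray_bottle: blue spray bottle, 72 mm diameter, 170 mm tall, loose; origin: centre of its underside. To be left alone
- pen_cup: white cup of pens, 68 mm diameter, 145 mm tall, loose; origin: centre of its underside. To be left alone
- tube_rack: white rack of tubes with red and purple caps, 75 x 150 x 90 mm, loose; origin: centre of its underside. To be left alone
- marker: marker pen lying down, 120 x 13 x 13 mm, loose; origin: centre of its underside. To be left alone

How it is judged:
On the way, in this order (a step that is already met when the one before it is completed fails the run):
1. the cam lock is turned home and has drawn the tray tight (value of joint cam above 1.28 rad), for 0.2 s.
2. the heaviest box stands on the tray, released, the others still on the bench (linear speed of each of box_A, box_B, box_C, box_D below 0.02 m/s and contact force between each of box_A, box_B, box_C, box_D and the fingers below 0.3 N and height (world z) of each of box_A, box_B, box_C, box_D below 0.024 m and ((contact force between each of box_A, box_B, box_C, box_D and table below 1.7 N and contact force between any of box_A, box_B, box_C, box_D and tray above 0.7 N) or (contact force between each of box_A, box_B, box_C, box_D and table below 2.2 N and contact force between any of box_A, box_B, box_C, box_D and tray above 1.2 N) or (contact force between each of box_A, box_B, box_C, box_D and table below 2.7 N and contact force between any of box_A, box_B, box_C, box_D and tray above 1.7 N) or (contact force between each of box_A, box_B, box_C, box_D and table below 3.2 N and contact force between any of box_A, box_B, box_C, box_D and tray above 2.2 N) or (contact force between each of box_A, box_B, box_C, box_D and table below 3.7 N and contact force between any of box_A, box_B, box_C, box_D and tray above 2.7 N) or (contact force between each of box_A, box_B, box_C, box_D and table below 4.2 N and contact force between any of box_A, box_B, box_C, box_D and tray above 3.2 N) or (contact force between each of box_A, box_B, box_C, box_D and table below 4.7 N and contact force between any of box_A, box_B, box_C, box_D and tray above 3.7 N) or (contact force between each of box_A, box_B, box_C, box_D and table below 5.2 N and contact force between any of box_A, box_B, box_C, box_D and tray above 4.2 N) or (contact force between each of box_A, box_B, box_C, box_D and table below 5.7 N and contact force between any of box_A, box_B, box_C, box_D and tray above 4.7 N) or (contact force between each of box_A, box_B, box_C, box_D and table below 6.2 N and contact force between any of box_A, box_B, box_C, box_D and tray above 5.2 N) or (contact force between each of box_A, box_B, box_C, box_D and table below 6.7 N and contact force between any of box_A, box_B, box_C, box_D and tray above 5.7 N))), for 0.2 s.
3. the next heaviest stands on it, released, the others still on the bench (linear speed of each of box_A, box_B, box_C, box_D below 0.02 m/s and contact force between each of box_A, box_B, box_C, box_D and the fingers below 0.3 N and height (world z) of each of box_A, box_B, box_C, box_D below 0.06 m and ((contact force between each of box_A, box_B, box_C, box_D and table below 1.7 N and ((height (world z) of box_A above 0.04 m and contact force between box_A and anything else above 0.7 N) or (height (world z) of box_B above 0.04 m and contact force between box_B and anything else above 0.7 N) or (height (world z) of box_C above 0.04 m and contact force between box_C and anything else above 0.7 N) or (height (world z) of box_D above 0.04 m and contact force between box_D and anything else above 0.7 N))) or (contact force between each of box_A, box_B, box_C, box_D and table below 2.2 N and ((height (world z) of box_A above 0.04 m and contact force between box_A and anything else above 1.2 N) or (height (world z) of box_B above 0.04 m and contact force between box_B and anything else above 1.2 N) or (height (world z) of box_C above 0.04 m and contact force between box_C and anything else above 1.2 N) or (height (world z) of box_D above 0.04 m and contact force between box_D and anything else above 1.2 N))) or (contact force between each of box_A, box_B, box_C, box_D and table below 2.7 N and ((height (world z) of box_A above 0.04 m and contact force between box_A and anything else above 1.7 N) or (height (world z) of box_B above 0.04 m and contact force between box_B and anything else above 1.7 N) or (height (world z) of box_C above 0.04 m and contact force between box_C and anything else above 1.7 N) or (height (world z) of box_D above 0.04 m and contact force between box_D and anything else above 1.7 N))) or (contact force between each of box_A, box_B, box_C, box_D and table below 3.2 N and ((height (world z) of box_A above 0.04 m and contact force between box_A and anything else above 2.2 N) or (height (world z) of box_B above 0.04 m and contact force between box_B and anything else above 2.2 N) or (height (world z) of box_C above 0.04 m and contact force between box_C and anything else above 2.2 N) or (height (world z) of box_D above 0.04 m and contact force between box_D and anything else above 2.2 N))) or (contact force between each of box_A, box_B, box_C, box_D and table below 3.7 N and ((height (world z) of box_A above 0.04 m and contact force between box_A and anything else above 2.7 N) or (height (world z) of box_B above 0.04 m and contact force between box_B and anything else above 2.7 N) or (height (world z) of box_C above 0.04 m and contact force between box_C and anything else above 2.7 N) or (height (world z) of box_D above 0.04 m and contact force between box_D and anything else above 2.7 N))) or (contact force between each of box_A, box_B, box_C, box_D and table below 4.2 N and ((height (world z) of box_A above 0.04 m and contact force between box_A and anything else above 3.2 N) or (height (world z) of box_B above 0.04 m and contact force between box_B and anything else above 3.2 N) or (height (world z) of box_C above 0.04 m and contact force between box_C and anything else above 3.2 N) or (height (world z) of box_D above 0.04 m and contact force between box_D and anything else above 3.2 N))) or (contact force between each of box_A, box_B, box_C, box_D and table below 4.7 N and ((height (world z) of box_A above 0.04 m and contact force between box_A and anything else above 3.7 N) or (height (world z) of box_B above 0.04 m and contact force between box_B and anything else above 3.7 N) or (height (world z) of box_C above 0.04 m and contact force between box_C and anything else above 3.7 N) or (height (world z) of box_D above 0.04 m and contact force between box_D and anything else above 3.7 N))) or (contact force between each of box_A, box_B, box_C, box_D and table below 5.2 N and ((height (world z) of box_A above 0.04 m and contact force between box_A and anything else above 4.2 N) or (height (world z) of box_B above 0.04 m and contact force between box_B and anything else above 4.2 N) or (height (world z) of box_C above 0.04 m and contact force between box_C and anything else above 4.2 N) or (height (world z) of box_D above 0.04 m and contact force between box_D and anything else above 4.2 N))) or (contact force between each of box_A, box_B, box_C, box_D and table below 5.7 N and ((height (world z) of box_A above 0.04 m and contact force between box_A and anything else above 4.7 N) or (height (world z) of box_B above 0.04 m and contact force between box_B and anything else above 4.7 N) or (height (world z) of box_C above 0.04 m and contact force between box_C and anything else above 4.7 N) or (height (world z) of box_D above 0.04 m and contact force between box_D and anything else above 4.7 N))) or (contact force between each of box_A, box_B, box_C, box_D and table below 6.2 N and ((height (world z) of box_A above 0.04 m and contact force between box_A and anything else above 5.2 N) or (height (world z) of box_B above 0.04 m and contact force between box_B and anything else above 5.2 N) or (height (world z) of box_C above 0.04 m and contact force between box_C and anything else above 5.2 N) or (height (world z) of box_D above 0.04 m and contact force between box_D and anything else above 5.2 N))) or (contact force between each of box_A, box_B, box_C, box_D and table below 6.7 N and ((height (world z) of box_A above 0.04 m and contact force between box_A and anything else above 5.7 N) or (height (world z) of box_B above 0.04 m and contact force between box_B and anything else above 5.7 N) or (height (world z) of box_C above 0.04 m and contact force between box_C and anything else above 5.7 N) or (height (world z) of box_D above 0.04 m and contact force between box_D and anything else above 5.7 N))))), for 0.2 s.
4. the third heaviest stands on these two, released, a fourth, if there is one, still on the bench (linear speed of each of box_A, box_B, box_C, box_D below 0.02 m/s and contact force between each of box_A, box_B, box_C, box_D and the fingers below 0.3 N and height (world z) of each of box_A, box_B, box_C, box_D below 0.096 m and ((contact force between each of box_A, box_B, box_C, box_D and table below 1.7 N and ((height (world z) of box_A above 0.076 m and contact force between box_A and anything else above 0.7 N) or (height (world z) of box_B above 0.076 m and contact force between box_B and anything else above 0.7 N) or (height (world z) of box_C above 0.076 m and contact force between box_C and anything else above 0.7 N) or (height (world z) of box_D above 0.076 m and contact force between box_D and anything else above 0.7 N))) or (contact force between each of box_A, box_B, box_C, box_D and table below 2.2 N and ((height (world z) of box_A above 0.076 m and contact force between box_A and anything else above 1.2 N) or (height (world z) of box_B above 0.076 m and contact force between box_B and anything else above 1.2 N) or (height (world z) of box_C above 0.076 m and contact force between box_C and anything else above 1.2 N) or (height (world z) of box_D above 0.076 m and contact force between box_D and anything else above 1.2 N))) or (contact force between each of box_A, box_B, box_C, box_D and table below 2.7 N and ((height (world z) of box_A above 0.076 m and contact force between box_A and anything else above 1.7 N) or (height (world z) of box_B above 0.076 m and contact force between box_B and anything else above 1.7 N) or (height (world z) of box_C above 0.076 m and contact force between box_C and anything else above 1.7 N) or (height (world z) of box_D above 0.076 m and contact force between box_D and anything else above 1.7 N))) or (contact force between each of box_A, box_B, box_C, box_D and table below 3.2 N and ((height (world z) of box_A above 0.076 m and contact force between box_A and anything else above 2.2 N) or (height (world z) of box_B above 0.076 m and contact force between box_B and anything else above 2.2 N) or (height (world z) of box_C above 0.076 m and contact force between box_C and anything else above 2.2 N) or (height (world z) of box_D above 0.076 m and contact force between box_D and anything else above 2.2 N))) or (contact force between each of box_A, box_B, box_C, box_D and table below 3.7 N and ((height (world z) of box_A above 0.076 m and contact force between box_A and anything else above 2.7 N) or (height (world z) of box_B above 0.076 m and contact force between box_B and anything else above 2.7 N) or (height (world z) of box_C above 0.076 m and contact force between box_C and anything else above 2.7 N) or (height (world z) of box_D above 0.076 m and contact force between box_D and anything else above 2.7 N))) or (contact force between each of box_A, box_B, box_C, box_D and table below 4.2 N and ((height (world z) of box_A above 0.076 m and contact force between box_A and anything else above 3.2 N) or (height (world z) of box_B above 0.076 m and contact force between box_B and anything else above 3.2 N) or (height (world z) of box_C above 0.076 m and contact force between box_C and anything else above 3.2 N) or (height (world z) of box_D above 0.076 m and contact force between box_D and anything else above 3.2 N))) or (contact force between each of box_A, box_B, box_C, box_D and table below 4.7 N and ((height (world z) of box_A above 0.076 m and contact force between box_A and anything else above 3.7 N) or (height (world z) of box_B above 0.076 m and contact force between box_B and anything else above 3.7 N) or (height (world z) of box_C above 0.076 m and contact force between box_C and anything else above 3.7 N) or (height (world z) of box_D above 0.076 m and contact force between box_D and anything else above 3.7 N))) or (contact force between each of box_A, box_B, box_C, box_D and table below 5.2 N and ((height (world z) of box_A above 0.076 m and contact force between box_A and anything else above 4.2 N) or (height (world z) of box_B above 0.076 m and contact force between box_B and anything else above 4.2 N) or (height (world z) of box_C above 0.076 m and contact force between box_C and anything else above 4.2 N) or (height (world z) of box_D above 0.076 m and contact force between box_D and anything else above 4.2 N))) or (contact force between each of box_A, box_B, box_C, box_D and table below 5.7 N and ((height (world z) of box_A above 0.076 m and contact force between box_A and anything else above 4.7 N) or (height (world z) of box_B above 0.076 m and contact force between box_B and anything else above 4.7 N) or (height (world z) of box_C above 0.076 m and contact force between box_C and anything else above 4.7 N) or (height (world z) of box_D above 0.076 m and contact force between box_D and anything else above 4.7 N))) or (contact force between each of box_A, box_B, box_C, box_D and table below 6.2 N and ((height (world z) of box_A above 0.076 m and contact force between box_A and anything else above 5.2 N) or (height (world z) of box_B above 0.076 m and contact force between box_B and anything else above 5.2 N) or (height (world z) of box_C above 0.076 m and contact force between box_C and anything else above 5.2 N) or (height (world z) of box_D above 0.076 m and contact force between box_D and anything else above 5.2 N))) or (contact force between each of box_A, box_B, box_C, box_D and table below 6.7 N and ((height (world z) of box_A above 0.076 m and contact force between box_A and anything else above 5.7 N) or (height (world z) of box_B above 0.076 m and contact force between box_B and anything else above 5.7 N) or (height (world z) of box_C above 0.076 m and contact force between box_C and anything else above 5.7 N) or (height (world z) of box_D above 0.076 m and contact force between box_D and anything else above 5.7 N))))), for 0.2 s.
At the end, for the whole second after the job is handed in: cam lock at 1.28 rad or more; boxes flat, at rest, within 12 mm of the tray's centre and 0.1 rad of square, within 8 mm of one another, in one pile; plate flat on top, handle up, within 10 mm and 0.12 rad; all released (value of joint cam above 1.28 rad and horizontal distance between each of box_A, box_B, box_C, box_D and tray_floor below 0.012 m and angle between the x axis of each of box_A, box_B, box_C, box_D and the x axis of tray_floor, either way round below 0.1 rad and angle between each of box_A, box_B, box_C, box_D, plate's own z axis and vertical below 0.06 rad and linear speed of each of box_A, box_B, box_C, box_D, plate below 0.02 m/s and horizontal distance between each of box_B, box_C, box_D and box_A below 0.008 m and horizontal distance between each of box_C, box_D and box_B below 0.008 m and horizontal distance between box_D and box_C below 0.008 m and contact force between each of box_A, box_B, box_C, box_D, plate and the fingers below 0.3 N and z of plate in the frame of box_A above 0.03 m and horizontal distance between plate and box_A below 0.01 m and z of plate in the frame of box_B above 0.03 m and horizontal distance between plate and box_B below 0.01 m and z of plate in the frame of box_C above 0.03 m and horizontal distance between plate and box_C below 0.01 m and z of plate in the frame of box_D above 0.03 m and horizontal distance between plate and box_D below 0.01 m and angle between the x axis of plate and the x axis of tray_floor, either way round below 0.12 rad); the robot touches nothing.
It fails at once if a box is set on the tray before the cam lock has been turned home (value of joint cam below 1.2 rad and contact force between any of box_A, box_B, box_C, box_D and tray above 0.3 N).
It fails at once if another thing on the bench is pushed more than 40 mm or knocked over (distance of any of specimen_cup, oil_bottle, stain_jar, spray_bottle, pen_cup, tube_rack, marker from where it was at the start of the episode above 0.04 m or angle between any of specimen_cup, oil_bottle, stain_jar, spray_bottle, pen_cup, tube_rack, marker's own z axis and vertical above 0.6 rad).
Of box_A, box_B, box_C, box_D only 3 to 4 are there at a start; the rules pass over those that are not, and their reading is None.
At some moment in a run one of plate may be knocked a few centimetres aside while the robot is not near it.
It also fails if it takes over 210 s, if anything falls off the work surface, if the arm or the gripper's body presses on something with over 40 N, if the wrist force passes 120 N, or if a joint passes its speed limit or range.

## Working session

There is one attempt and no reset: what is moved stays moved. The work goes in short steps, Python scripts to look and compute and a shell command to move; the robot and the scene stay as the last step left them, time stands still between calls to the robot, and variables do not carry over. Pictures are saved under pics/ and viewed, at most 14 in all, crops included, and the job is handed in when it is done.

```bash
ls; mkdir -p pics
python3 - <<'E'
from station import robot, snapshot, get_calibration
import cv2,numpy as np
print(robot.observe())
for n in("scene","top"):
    p,d=snapshot(n); cv2.imwrite(f"pics/{n}0.png",p); np.save(f"pics/{n}0.npy",d); np.save(f"pics/{n}0p.npy",p)
for n in("scene","top","wrist"):print(n,get_calibration(n))
E
```

```text
pics
{'clock': 0.0, 'joint_pos': array([ 1.07201176,  0.46840656, -0.01161075,  1.60363666,  0.00597581,
        1.07139776, -0.0562804 ]), 'qd': array([ 3.51139838e-04,  1.14776003e-04,  1.59895246e-04, -7.41937046e-05,
        2.18395480e-06, -2.25763389e-04, -8.10769603e-04]), 'joint_efforts': array([-5.67425868e-04, -5.32371962e+01,  2.13455484e-02, -2.51294142e+01,
        1.14493349e-02,  7.87993631e-03,  1.74855415e-06]), 'position': array([ 0.28577674, -0.58310714,  0.19571392]), 'ee_rot': array([-3.05868702e+00, -7.09295622e-01,  7.96746424e-04]), 'ft_force': array([ 0.1025228 , -0.28340561,  0.0813943 ]), 'ft_torque': array([ 0.04967237, -0.02981218,  0.00420437]), 'grip_force': 0.0, 'gripper_width': 0.085357082028655}
scene {'intrinsics': array([[405.86191203,   0.        , 285.29225587],
       [  0.        , 405.86191203, 204.62865259],
       [  0.        ,   0.        ,   1.        ]]), 'world_to_cam': array([[-0.69262089,  0.7212412 ,  0.00935113,  0.40076618],
       [ 0.60853143,  0.59124572, -0.52926174, -0.31515663],
       [-0.38725419, -0.36088728, -0.84840707, 
[... 344 characters left out ...]
265, -0.00490346, -0.10258025,  0.56438692],
       [ 0.10241179,  0.02707819, -0.99437347,  0.88755049],
       [ 0.        ,  0.        ,  0.        ,  1.        ]])}
wrist {'intrinsics': array([[325.1922621 ,   0.        , 275.1000302 ],
       [  0.        , 325.1922621 , 210.40605329],
       [  0.        ,   0.        ,   1.        ]]), 'T_tool_cam': array([[-3.80961336e-05, -9.64579966e-01, -2.63790615e-01,
         6.80413993e-02],
       [ 9.99999196e-01,  2.97529068e-04, -1.23236636e-03,
        -4.54549086e-06],
       [ 1.26720128e-03, -2.63790450e-01,  9.64579179e-01,
        -1.76642610e-01],
       [ 0.00000000e+00,  0.00000000e+00,  0.00000000e+00,
         1.00000000e+00]])}
```

View pics/top0.png

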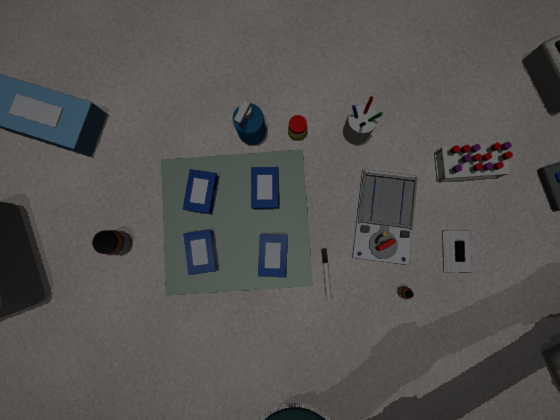

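View pics/scene0.png

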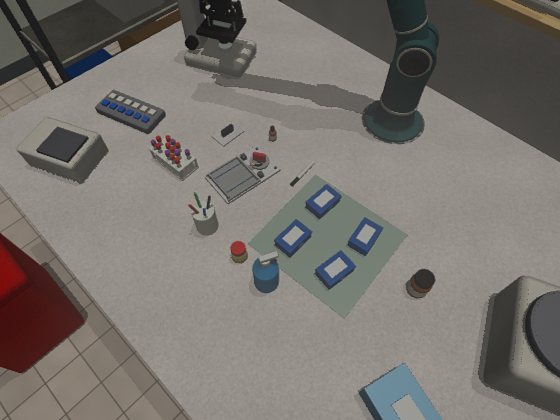

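The top view shows four blue boxes at about (200,191), (265,188), (200,252) and (273,255). The tray is at (388,200), the red cam wing at (385,242) and the plate at (457,251). The marker is at (326,272) and the oil bottle at (405,292). The scene view shows the same layout.

```bash
cat > h.py <<'E'
from station import robot, snapshot, get_calibration
import cv2, numpy as np
from scipy.spatial.transform import Rotation as R
def rays(name, state=None):
    """camera centre, world rays (H,W,3) with unit depth along optical axis"""
    c=get_calibration(name); K=c["intrinsics"]; v,u=np.mgrid[0:420,0:560].astype(float)
    x=(u-K[0,2])/K[0,0]; y=(v-K[1,2])/K[1,1]
    if name=="wrist":
        r=np.hypot(x,y)+1e-9; s=np.tan(np.minimum(r,1.5))/r; x,y=x*s,y*s
        T=np.eye(4); T[:3,:3]=R.from_rotvec(state["ee_rot"]).as_matrix(); T[:3,3]=state["position"]
        T=T@c["T_tool_cam"]
    else: T=np.linalg.inv(c["world_to_cam"])
    d=np.stack([x,y,np.ones_like(x)],-1)@T[:3,:3].T
    return T[:3,3],d
def on_plane(o,d,z): 
    return o+d*((z-o[2])/d[...,2])[...,None]
def cloud(o,d,depth): return o+d*depth[...,None]
def rect(P):
    (cx,cy),(w,h),a=cv2.minAreaRect((P[:,:2]*1000).astype(np.float32))
    if w<h: w,h,a=h,w,a+90
    a=(a+90)%180-90
    return round(cx),round(cy),round(w),round(h),round(a,1)   # mm, deg of long side
def blobs(mask,amin):
    n,l,s,c=cv2.connectedComponentsWithStats(mask.astype(np.uint8))
    return [(l==i,c[i]) for i in range(1,n) if s[i,4]>amin]
def grip(state=None):
    s=state or robot.observe(); M=R.from_rotvec(s["ee_rot"]).as_matrix()
    print("t",round(s["clock"],2),"tcp",np.round(s["position"]*1000,1),"x-axis yaw",round(np.degrees(np.arctan2(M[1,0],M[0,0])),1),
      "zax",np.round(M[:,2],3),"w",round(s["gripper_width"]*1000,1),"gf",round(s["grip_force"],1),"F",np.round(s["ft_force"],2)); return s,M
def go(x,y,z,yaw):
    """print row (mm,deg) in current tool axes to reach TCP world mm, x-axis yaw (mod 180), pointing straight down"""
    s,M=grip()
    best=None
    for k in(0,180):
        a=np.radians(yaw+k); G=np.array([[np.cos(a),np.sin(a),0],[np.sin(a),-np.cos(a),0],[0,0,-1.]])
        rv=R.from_matrix(M.T@G).as_rotvec(degrees=True)
        if best is None or np.linalg.norm(rv)<np.linalg.norm(best): best=rv
    print("shift",np.round(M.T@(np.array([x,y,z])-s["position"]*1000),1),"turn",np.round(best,1), "j7",round(s["joint_pos"][6],2))
E
python3 - <<'E'
from h import *
p=np.load("pics/top0p.npy");d=np.load("pics/top0.npy")
o,r=rays("top");P=cloud(o,r,d);hsv=cv2.cvtColor(p,cv2.COLOR_BGR2HSV);z=P[...,2]
print("bench z",np.median(z[(d>0)]))
m=(z>.025)&(z<.045)
for b,c in blobs(m,60): print("h25-45",c.round(),rect(P[b]),round(np.median(z[b])*1000,1),hsv[b].mean(0).round())
print("blue mask on plane 36")
m=cv2.inRange(hsv,(100,80,20),(130,255,255))>0
for b,c in blobs(m,300): 
    q=b&(z>.03); print(c.round(), rect(P[q]),rect(on_plane(o,r,.036)[q]))
print("label")
m=(cv2.inRange(hsv,(0,0,130),(180,60,255))>0)&(z>.025)&(z<.045)
for b,c in blobs(m,60): print(c.round(),rect(on_plane(o,r,.036)[b]))
red=cv2.inRange(hsv,(0,120,60),(8,255,255))|cv2.inRange(hsv,(172,120,60),(180,255,255))
for b,c in blobs(red>0,30): print("red",c.round(),rect(P[b]),round(np.median(z[b])*1000))
E
```

```text
bench z -0.0002456518906969185
h25-45 [543.  82.] (888, -600, 159, 13, 22.1) 35.4 [20. 22. 24.]
h25-45 [ 92. 132.] (764, 506, 119, 8, -19.6) 34.6 [103. 117.  25.]
h25-45 [255. 137.] (753, 104, 70, 29, -67.4) 35.1 [103. 209.  27.]
h25-45 [297. 133.] (764, -2, 47, 28, 85.6) 33.4 [ 25. 124.  47.]
h25-45 [353. 137.] (754, -142, 65, 26, 70.3) 36.1 [27. 23. 32.]
h25-45 [554. 180.] (632, -606, 111, 40, -4.0) 28.6 [117.  36.  42.]
h25-45 [264. 187.] (625, 76, 99, 65, 0.8) 35.5 [111. 129.  83.]
h25-45 [199. 191.] (616, 235, 100, 67, -8.1) 35.5 [111. 133.  80.]
h25-45 [ 26. 256.] (447, 654, 273, 95, -0.7) 35.1 [20. 21. 24.]
h25-45 [123. 242.] (491, 417, 58, 23, 4.2) 35.5 [18. 34. 35.]
h25-45 [199. 252.] (469, 230, 100, 67, 8.7) 35.4 [110. 100.  83.]
h25-45 [272. 255.] (462, 56, 100, 66, -1.9) 35.4 [110. 100.  87.]
h25-45 [461. 251.] (475, -387, 47, 15, -0.2) 32.6 [74. 46. 10.]
h25-45 [404. 292.] (379, -253, 28, 22, -17.7) 38.0 [ 12. 172.  39.]
h25-45 [554. 360.] (224, -585, 76, 27, -5.1) 35.5 [20. 22. 28.]
blue mask on plane 36
[ 53. 117.] (690, 358, 812, 137, 67.3) (808, 632, 286, 129, 72.8)
[251. 126.] (633, 73, 347, 69, 15.6) (783, 117, 93, 74, 13.3)
[264. 188.] (625, 76, 99, 65, 0.8) (625, 76, 98, 65, 0.9)
[200. 191.] (575, 132, 303, 109, 69.0) (615, 234, 100, 67, -8.2)
[200. 251.] (484, 139, 250, 100, -80.8) (469, 229, 99, 67, 9.1)
[272. 255.] (462, 50, 99, 78, -2.2) (462, 56, 99, 65, -2.1)
label
red [297. 123.] (783, -5, 58, 41, -17.6) 61
red [497. 145.] (724, -474, 65, 14, -61.7) 88
red [456. 148.] (712, -368, 34, 14, -51.1) 88
red [467. 147.] (713, -392, 34, 15, -55.9) 88
red [509. 154.] (693, -476, 14, 13, 52.8) 88
red [488. 156.] (688, -430, 14, 13, -69.6) 89
red [478. 156.] (687, -408, 16, 13, 80.2) 88
red [500. 164.] (674, -463, 35, 12, -53.4) 88
red [479. 166.] (670, -419, 36, 14, -65.1) 88
red [386. 244.] (476, -110, 240, 22, -82.3) 54
```

Run:
```python
import cv2
p=cv2.imread("pics/top0.png"); c=cv2.resize(p[140:310,310:490],None,fx=3.3,fy=3.3,interpolation=cv2.INTER_CUBIC); cv2.imwrite("pics/crop0.png",c)
```

```text
(no output)
```

View pics/crop0.png

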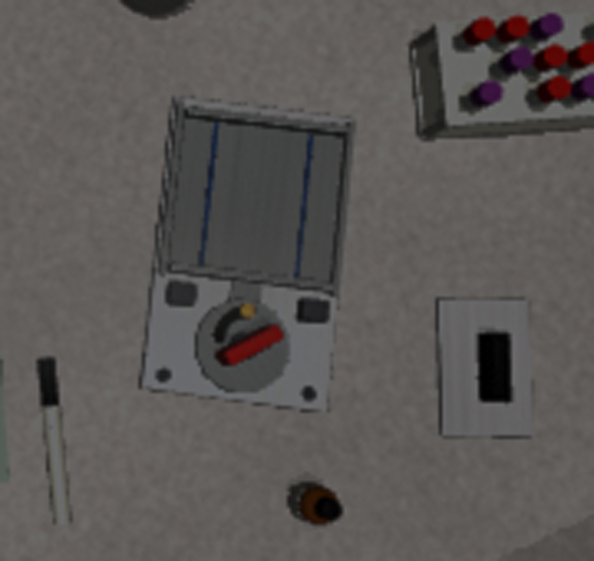

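The crop shows the tray with blue lines at (210,190) and (305,205), and the red wing from (220,358) to (283,330). The brass stud is at (248,310), the plate at (485,368) and its handle at (495,366).

Run:
```python
from h import *
p=np.load("pics/top0p.npy");d=np.load("pics/top0.npy")
o,r=rays("top");P=cloud(o,r,d);hsv=cv2.cvtColor(p,cv2.COLOR_BGR2HSV);z=P[...,2]
roi=np.zeros((420,560),bool);roi[160:280,345:425]=1
red=((cv2.inRange(hsv,(0,120,60),(8,255,255))|cv2.inRange(hsv,(172,120,60),(180,255,255)))>0)&roi
t=red&(z>.045); print("wing",t.sum(),rect(P[t]),np.percentile(z[t],[10,50,90]),rect(on_plane(o,r,.053)[t]))
dk=roi&(z>.006)&(z<.03); b=max(blobs(dk,500),key=lambda b:b[0].sum())[0]; print("dock+tray",rect(P[b]))
rim=roi&(z>.021)&(z<.032)
for b,c in blobs(rim,15): print("z21-32",c.round(),rect(P[b]),np.median(z[b]).round(4))
disc=roi&(z>.0135)&(z<.019)
for b,c in blobs(disc,60): print("z13-19",c.round(),rect(P[b]),np.median(z[b]).round(4))
bl=(cv2.inRange(hsv,(100,80,20),(130,255,255))>0)&roi
for b,c in blobs(bl,15): print("blue",c.round(),rect(on_plane(o,r,.014)[b]))
pl=np.zeros_like(roi);pl[220:285,435:480]=1
q=pl&(z>.003); print("plate",rect(P[q]),rect(P[pl&(z>.028)]))
go(548,-140,250,0)
```

```text
wing 86 (476, -110, 240, 22, -82.3) [0.05257102 0.05429645 0.0562558 ] (489, -208, 42, 10, -63.2)
dock+tray (559, -217, 220, 137, -7.0)
z21-32 [392. 176.] (654, -229, 117, 7, 83.1) 0.025
z21-32 [386. 223.] (540, -214, 116, 6, 83.3) 0.0252
z21-32 [365. 228.] (527, -165, 20, 15, 81.7) 0.0251
z21-32 [405. 234.] (515, -260, 20, 16, 80.6) 0.0251
z13-19 [387. 200.] (599, -222, 132, 129, 82.7) 0.0148
z13-19 [382. 247.] (485, -207, 67, 56, 73.1) 0.0178
blue [373. 197.] (603, -187, 104, 3, -6.9)
blue [402. 200.] (593, -256, 104, 3, -7.0)
plate (472, -212, 445, 142, 89.9) (475, -192, 405, 47, -89.8)
t 0.1 tcp [ 285.8 -583.2  195.8] x-axis yaw 26.1 zax [-0.001  0.001 -1.   ] w 85.1 gf 0.0 F [-0.76  0.36  0.46]
shift [ 430.5 -282.6  -53.8] turn [-0.1  0.  26.1] j7 -0.06
```

```bash
python3 -m creep '[[0.5,40,-28,0,0,0,0],[0.5,80,-56,0,0,0,0],[0.5,120,-84,0,0,0,0],[0.5,160,-112,0,0,0,0],[0.5,200,-140,0,0,0,0]]' && python3 -m creep '[[0.5,30,-22,0,0,0,-8],[0.5,60,-44,0,0,0,-16],[0.5,90,-66,0,0,0,-24],[0.5,120,-88,0,0,0,-32],[0.5,147,-107,0,0,0,-40]]' && python3 -m creep '[[0.5,0,0,0,0,0,-8],[0.5,0,0,0,0,0,-16],[0.5,0,0,0,0,0,-24],[0.5,0,0,0,0,0,-32],[0.5,0,0,0,0,0,-40]]'
python3 - <<'E'
from h import *
import time
go(489,-208,120,117)
s=robot.observe();p,d=snapshot("wrist");cv2.imwrite("pics/w1.png",p)
o,r=rays("wrist",s);P=cloud(o,r,d);z=P[...,2];hsv=cv2.cvtColor(p,cv2.COLOR_BGR2HSV)
red=((cv2.inRange(hsv,(0,120,60),(8,255,255))|cv2.inRange(hsv,(172,120,60),(180,255,255)))>0)
for b,c in blobs(red&(z>.045)&(z<.06)&(abs(P[...,0]-.489)<.05)&(abs(P[...,1]+.208)<.05),20): print("wing",c,rect(P[b]),np.median(z[b]),rect(on_plane(o,r,.052)[b]))
E
```

```text
clock: 0.6
position: [0.4045, -0.368, 0.1964]
ee_rot: [-3.06, -0.709, 0.0]
ft_force: [0.7, -0.5, -0.9]
gripper_width: 0.0427
grip_force: 0.0
clock: 1.1
position: [0.4894, -0.2071, 0.1965]
ee_rot: [-2.627, -1.722, 0.0]
ft_force: [0.1, -0.6, 0.7]
gripper_width: 0.0427
grip_force: 0.0
clock: 1.6
position: [0.4886, -0.209, 0.1963]
ee_rot: [-1.88, -2.516, 0.0]
ft_force: [-0.1, 0.0, 0.6]
gripper_width: 0.0428
grip_force: 0.0
t 1.6 tcp [ 488.6 -209.   196.3] x-axis yaw 106.4 zax [-0.001  0.    -1.   ] w 42.8 gf 0.0 F [-0.11  0.    0.61]
shift [ 0.8  0.7 76.3] turn [ -0.   -0.  -10.6] j7 0.49
wing [276.44242424 189.14949495] (491, -207, 43, 12, -61.4) 0.0544748316857851 (491, -207, 44, 12, -61.9)
```

View pics/w1.png

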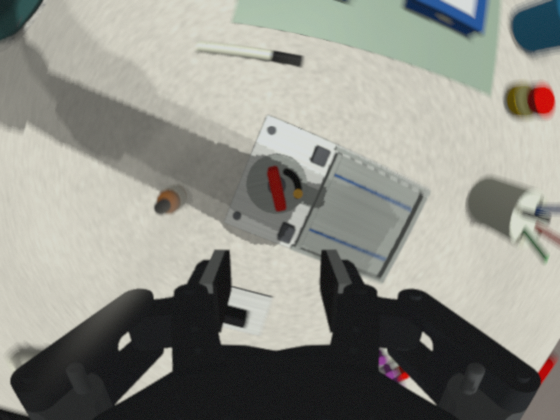

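The wing is centred at pixel (276,189), with the disc under it and the open fingers on either side below. It measures 44x12 mm at yaw -62°, which matches the given size.

```bash
python3 -m creep '[[0.5,1,2,42,0,0,-6],[0.5,1,2,84,0,0,-12],[0.5,1,2,126,0,0,-12],[0.5,1,2,160,0,0,-12],[0.5,1,2,169,0,0,-12]]' && python3 -m creep '[[0.1,0,0,0,0,0,0],[0.05,0,0,0,0,0,0],[0,0,0,0,0,0,0],[0,0,0,0,0,0,0],[0,0,0,0,0,0,0]]' 60
python3 - <<'E'
from h import *
go(490,-207.5,27,118)
print(robot.observe()["ft_torque"])
E
```

```text
clock: 2.15
position: [0.4875, -0.2067, 0.024]
ee_rot: [-1.615, -2.687, 0.002]
ft_force: [0.1, -0.3, 0.0]
gripper_width: 0.0425
grip_force: 0.0
clock: 2.65
position: [0.4912, -0.208, 0.0288]
ee_rot: [1.615, 2.692, -0.0]
ft_force: [0.3, -0.3, 0.5]
gripper_width: -0.0001
grip_force: 0.0
t 2.65 tcp [ 491.2 -208.    28.8] x-axis yaw 118.1 zax [ 0.002 -0.001 -1.   ] w -0.1 gf 0.0 F [ 0.26 -0.3   0.5 ]
shift [ 1.1 -0.8  1.8] turn [0.1 0.1 0.1] j7 0.54
[ 0.03159491 -0.02765968  0.02569039]
```

Run:
```python
from h import *
s=robot.observe();p,d=snapshot("wrist");cv2.imwrite("pics/w2.png",p)
```

```text
(no output)
```

View pics/w2.png

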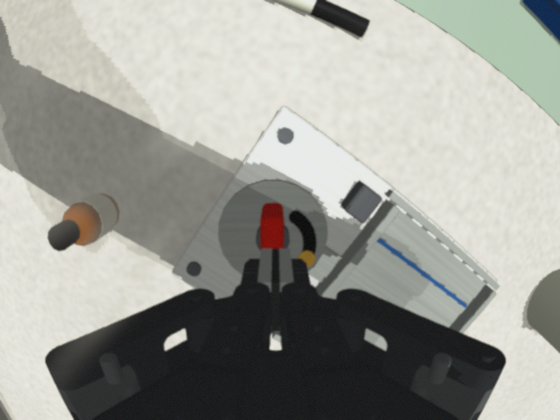

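The wing shows at (272,225), running down between the two finger tips at about (258,270) and (292,270). The width reads 0, so I'll zoom in to see whether it is really gripped.

Run:
```python
from h import *
p=cv2.imread("pics/w2.png"); cv2.imwrite("pics/c2.png",cv2.resize(p[180:320,200:350],None,fx=4,fy=4,interpolation=cv2.INTER_CUBIC))
grip()
```

```text
t 2.7 tcp [ 491.  -208.    28.5] x-axis yaw 118.1 zax [ 0.001 -0.001 -1.   ] w 0.2 gf 0.0 F [ 0.03 -0.53 -0.27]
```

View pics/c2.png

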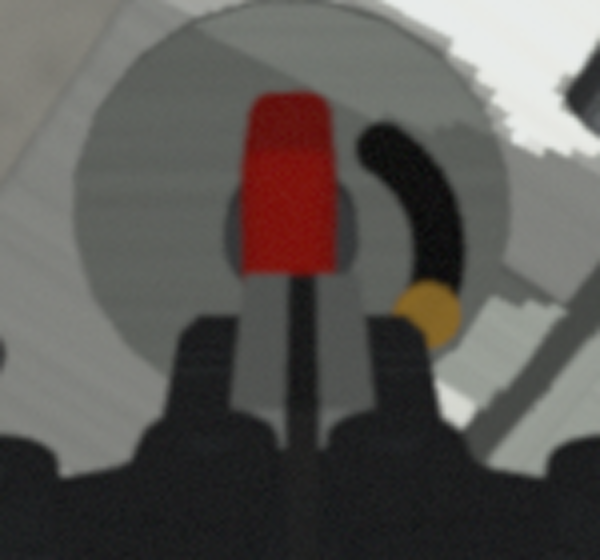

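Run:
```python
from h import *
s,M=grip();p,d=snapshot("wrist")
o,r=rays("wrist",s);P=cloud(o,r,d)
print("cam",o*1000)
for v in range(205,284,6):
    L=[]
    for u in(258,265,274,285,292):
        q=M.T@(P[v,u]-s["position"]); L.append((*np.round(q*1000).astype(int).tolist(),*p[v,u].tolist()))
    print(v,L)
```

```text
t 2.7 tcp [ 491.  -208.    28.5] x-axis yaw 118.1 zax [ 0.001 -0.001 -1.   ] w 0.2 gf 0.0 F [ 0.03 -0.53 -0.27]
cam [ 460.56109825 -148.39108862  205.04819097]
205 [(19, -9, 10, 94, 97, 95), (21, -4, 2, 23, 28, 95), (22, 1, -1, 14, 19, 99), (19, 7, 10, 108, 113, 110), (19, 11, 10, 113, 119, 115)]
211 [(16, -9, 10, 93, 98, 94), (22, -4, -12, 11, 18, 97), (22, 1, -14, 17, 19, 99), (16, 7, 9, 92, 96, 92), (15, 12, 12, 74, 78, 77)]
217 [(12, -9, 9, 92, 97, 94), (22, -4, -24, 14, 17, 105), (22, 1, -24, 17, 19, 108), (12, 7, 10, 90, 92, 94), (12, 11, 10, 13, 13, 15)]
223 [(8, -9, 10, 91, 95, 94), (19, -4, -26, 11, 19, 123), (19, 1, -25, 14, 17, 124), (8, 7, 9, 88, 92, 95), (8, 12, 11, 64, 66, 65)]
229 [(5, -9, 9, 64, 66, 65), (16, -4, -26, 14, 20, 123), (16, 1, -26, 12, 16, 125), (7, 7, 2, 46, 44, 57), (4, 12, 9, 91, 94, 92)]
235 [(3, -9, 1, 55, 55, 55), (14, -4, -28, 12, 19, 123), (13, 1, -25, 19, 25, 127), (4, 7, 1, 53, 52, 61), (1, 12, 9, 93, 97, 94)]
241 [(0, -9, 2, 57, 56, 55), (10, -4, -26, 12, 17, 123), (10, 1, -26, 17, 18, 126), (0, 7, 1, 54, 53, 59), (-3, 12, 9, 91, 96, 94)]
247 [
[... 242 characters left out ...]
 12, 10, 92, 99, 94)]
259 [(7, -6, -41, 47, 47, 46), (11, -3, -51, 79, 82, 80), (11, 1, -51, 25, 26, 25), (11, 6, -50, 82, 84, 81), (7, 9, -42, 47, 49, 47)]
265 [(7, -6, -49, 42, 41, 42), (11, -3, -55, 80, 82, 79), (12, 1, -58, 25, 26, 22), (11, 5, -56, 81, 84, 81), (7, 9, -48, 47, 48, 47)]
271 [(7, -6, -55, 55, 57, 55), (11, -3, -63, 80, 83, 80), (11, 1, -63, 22, 25, 22), (11, 5, -63, 82, 84, 81), (7, 8, -55, 63, 62, 60)]
277 [(11, -5, -67, 68, 71, 68), (11, -2, -68, 80, 82, 81), (11, 1, -67, 21, 18, 20), (11, 5, -68, 82, 84, 82), (11, 8, -68, 75, 77, 76)]
283 [(12, -5, -74, 36, 36, 36), (10, -2, -71, 91, 93, 91), (11, 1, -72, 34, 33, 32), (11, 5, -72, 91, 93, 90), (11, 7, -73, 37, 37, 36)]
```

```bash
python3 -m creep '[[0.35,0,0,-20,0,0,0],[0.35,0,0,-20,0,0,0],[0.35,0,0,-20,0,0,0],[0.35,0,0,-20,0,0,0],[0.35,0,0,-20,0,0,0]]'
python3 - <<'E'
from h import *
s,M=grip();p,d=snapshot("wrist");cv2.imwrite("pics/w3.png",p)
o,r=rays("wrist",s);P=cloud(o,r,d); Q=(P-s["position"])@M*1000
m=(Q[...,2]<-15)&(Q[...,2]>-120)&(d>0)&(abs(Q[...,1])<70)
for z0 in range(-110,-14,5):
    k=m&(Q[...,2]>=z0)&(Q[...,2]<z0+5)
    if k.any(): y=Q[k][:,1]; x=Q[k][:,0]; print(z0,k.sum(),"y-",y[y<0].min() if (y<0).any() else 0,y[y<0].max() if (y<0).any() else 0,"y+",y[y>0].min() if (y>0).any() else 0,y.max(),"x",x.min(),x.max())
# finger in top cam, too
p,d=snapshot("top");cv2.imwrite("pics/t3.png",p);o,r=rays("top");P=cloud(o,r,d)
E
```

```text
clock: 3.25
position: [0.4901, -0.2075, 0.0471]
ee_rot: [-1.615, -2.693, 0.0]
ft_force: [0.3, -0.4, -0.6]
gripper_width: 0.0297
grip_force: 0.0
t 3.25 tcp [ 490.1 -207.5   47.1] x-axis yaw 118.1 zax [-0.001  0.    -1.   ] w 29.7 gf 0.0 F [ 0.32 -0.41 -0.6 ]
-110 3968 y- -57.0161220815409 -0.0147825493233298 y+ 0.24430414017819424 59.67641973630842 x -12.568124962818693 18.224926605374296
-105 2283 y- -54.72680641065742 -11.238745217852548 y+ 13.705248814812844 58.10564878812654 x -12.708926220975375 18.104558283994567
-100 1694 y- -52.82466163858849 -11.82377071391153 y+ 14.742696445573284 55.29046194311534 x -12.586484235276858 17.25970030294482
-95 3218 y- -49.67338408037491 -13.556013303715762 y+ 16.08827171127363 53.43328378126117 x -12.84232681862647 13.290501672425494
-90 2757 y- -48.52058619615773 -14.06327390710156 y+ 16.651218706072612 50.93069898304615 x -12.677649243479305 14.391503705898891
-85 1213 y- -45.1842795774222 -14.799120788681364 y+ 17.31776117059181 48.343520972498844 x -2.3609297370536884 14.469596070672626
-80 679 y- -41.24603573474641 -14.967845762419106 y+ 
[... 560 characters left out ...]
1 x -11.397849543535832 11.814375775081118
-55 409 y- -27.310140620129964 -13.315652070467623 y+ 16.077711549430116 30.008640272711094 x -10.578566135740154 11.891911545353489
-50 367 y- -27.171457917247746 -13.36442234026219 y+ 16.039303283929716 29.70694437564684 x -11.030789204039657 11.864525036050313
-45 299 y- -27.488214210811634 -13.453521567985504 y+ 16.008233586381184 29.612322089809137 x -11.156948194545647 11.99708483398299
-40 120 y- -20.19309606400792 -13.468938692383896 y+ 16.06579871035339 24.797649158444063 x -10.542881740201638 11.508500870648426
-35 12 y- -13.688144106392024 -13.626064721263864 y+ 16.156787277357452 16.398113454816468 x -4.663449416152921 1.8385314385984768
```

View pics/w3.png

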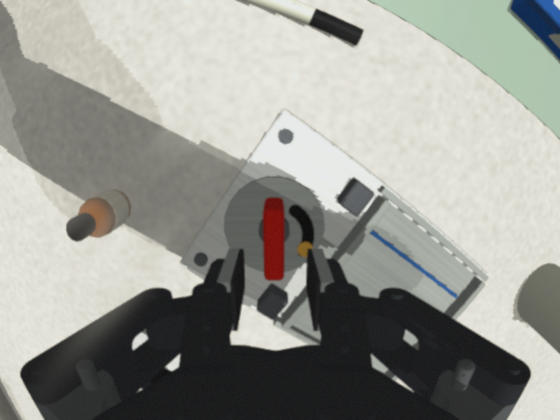

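The image shows the open fingers at (237,265) and (315,265), straddling the red wing, which runs from (273,200) to (273,275). The depth puts the finger tips about 37 mm behind the reported TCP, so the first grip closed above the wing. I'll go lower by that much and watch the force.

```bash
python3 -m creep '[[0.35,0,0,15,0,0,0],[0.35,0,0,28,0,0,0],[0.35,0,0,38,0,0,0],[0.35,0,0,46,0,0,0],[0.35,0,0,54,0,0,0]]' && python3 -m creep '[[0.1,0,0,0,0,0,0],[0.05,0,0,0,0,0,0],[0,0,0,0,0,0,0],[0,0,0,0,0,0,0],[0,0,0,0,0,0,0]]' 60
```

```text
clock: 3.85
position: [0.4904, -0.2074, -0.0074]
ee_rot: [-1.615, -2.694, 0.0]
ft_force: [-0.4, -0.6, 0.4]
gripper_width: 0.0298
grip_force: 0.0
clock: 4.35
position: [0.4892, -0.2077, -0.007]
ee_rot: [-1.615, -2.692, 0.001]
ft_force: [-2.5, -0.2, -11.5]
gripper_width: 0.011
grip_force: 58.3
```

```bash
python3 -m creep '[[0,0,0,0,0,0,7],[0,0,0,0,0,0,14],[0,0,0,0,0,0,21],[0,0,0,0,0,0,28],[0,0,0,0,0,0,35]]' && python3 -m creep '[[0,0,0,0,0,0,7],[0,0,0,0,0,0,14],[0,0,0,0,0,0,21],[0,0,0,0,0,0,28],[0,0,0,0,0,0,35]]';  python3 - <<'E'
from h import *
grip();print(robot.observe()["ft_torque"])
E
python3 -m creep '[[0,0,0,0,0,0,2],[0,0,0,0,0,0,4],[0,0,0,0,0,0,6],[0,0,0,0,0,0,8],[0,0,0,0,0,0,8]]';  python3 - <<'E'
from h import *
grip();print(robot.observe()["ft_torque"])
E
```

```text
clock: 4.85
position: [0.4899, -0.2076, -0.007]
ee_rot: [-2.355, -2.078, 0.001]
ft_force: [-0.1, -1.5, -15.1]
gripper_width: 0.0112
grip_force: 58.3
clock: 5.35
position: [0.4906, -0.2079, -0.007]
ee_rot: [2.871, 1.274, 0.0]
ft_force: [0.3, -2.9, -16.6]
gripper_width: 0.0112
grip_force: 58.3
t 5.35 tcp [ 490.6 -207.9   -7. ] x-axis yaw 47.9 zax [ 0. -0. -1.] w 11.2 gf 58.3 F [  0.26  -2.87 -16.58]
[-0.71125591 -0.2798002   0.16817635]
clock: 5.85
position: [0.4906, -0.208, -0.0069]
ee_rot: [2.948, 1.084, -0.001]
ft_force: [1.7, -5.3, -20.7]
gripper_width: 0.0112
grip_force: 67.3
t 5.85 tcp [ 490.6 -208.    -6.9] x-axis yaw 40.4 zax [-0.    -0.001 -1.   ] w 11.2 gf 67.3 F [  1.68  -5.32 -20.66]
[-1.18544901 -0.51149439  1.29913164]
```

The torque jumped to 1.3 N m, so the cam is at its stop. I'll release, lift and check.

```bash
python3 -m creep '[[0,0,0,0,0,0,-1],[0.35,0,0,0,0,0,-1],[0.35,0,0,0,0,0,-1],[0.35,0,0,0,0,0,-1],[0.35,0,0,0,0,0,-1]]' && python3 -m creep '[[0.35,0,0,-40,0,0,0],[0.35,0,0,-85,0,0,0],[0.35,0,0,-130,0,0,0],[0.35,0,0,-175,0,0,0],[0.35,0,0,-207,0,0,0]]'
python3 - <<'E'
from h import *
s,M=grip();p,d=snapshot("wrist");cv2.imwrite("pics/w4.png",p)
o,r=rays("wrist",s);P=cloud(o,r,d);z=P[...,2];hsv=cv2.cvtColor(p,cv2.COLOR_BGR2HSV)
near=np.hypot(P[...,0]-.489,P[...,1]+.208)<.05
red=((cv2.inRange(hsv,(0,120,50),(8,255,255))|cv2.inRange(hsv,(172,120,50),(180,255,255)))>0)
for b,c in blobs(red&near,50): print("wing",rect(P[b&(z>.05)]))
reg=(abs(P[...,0]-.59)<.09)&(abs(P[...,1]+.22)<.09)
for b,c in blobs(reg&(z>.020)&(z<.032),40): print("rims",rect(P[b]),np.median(z[b]))
bl=(cv2.inRange(hsv,(100,80,20),(130,255,255))>0)&reg
for b,c in blobs(bl,40): print("blue",rect(on_plane(o,r,.014)[b]))
p,d=snapshot("top");o,r=rays("top");P=cloud(o,r,d);z=P[...,2]
reg=(abs(P[...,0]-.59)<.09)&(abs(P[...,1]+.22)<.09)
for b,c in blobs(reg&(z>.020)&(z<.032),15): print("top rims",rect(P[b]),np.median(z[b]))
E
```

```text
clock: 6.35
position: [0.4916, -0.2076, -0.0052]
ee_rot: [2.941, 1.103, 0.003]
ft_force: [-1.2, 0.3, 0.2]
gripper_width: 0.0298
grip_force: 0.0
clock: 6.85
position: [0.4916, -0.2078, 0.2046]
ee_rot: [2.939, 1.102, 0.006]
ft_force: [1.1, 0.4, -0.0]
gripper_width: 0.0298
grip_force: 0.0
t 6.85 tcp [ 491.6 -207.8  204.6] x-axis yaw 41.1 zax [ 0.004 -0.001 -1.   ] w 29.8 gf 0.0 F [ 1.06  0.37 -0.02]
wing (491, -207, 43, 11, 42.9)
rims (648, -227, 118, 7, 83.0) 0.024935806691508355
rims (525, -212, 118, 23, 82.9) 0.025181779314312314
rims (510, -211, 14, 10, -58.3) 0.022224582194507764
blue (596, -185, 108, 3, -6.9)
blue (587, -255, 106, 3, -6.9)
top rims (647, -227, 117, 7, 82.8) 0.024760119916765022
top rims (524, -213, 117, 22, 83.2) 0.025250200663052225
top rims (509, -218, 22, 13, 83.6) 0.021996700986285256
```

```bash
python3 -m creep '[[1,28,-41,0,0,0,0],[1,56,-82,0,0,0,0],[1,84,-123,0,0,0,0],[1,112,-164,0,0,0,0],[1,140,-204,0,0,0,0]]' && python3 -m creep '[[1,10,-15,20,0,0,8.5],[1,10,-15,60,0,0,17],[1,10,-15,90,0,0,25.5],[1,10,-15,90,0,0,34],[1,10,-15,90,0,0,42]]'
python3 - <<'E'
from h import *
go(462,56,-32,-2)
s=robot.observe();p,d=snapshot("wrist")
o,r=rays("wrist",s);P=cloud(o,r,d);z=P[...,2]; M=R.from_rotvec(s["ee_rot"]).as_matrix();Q=(P-s["position"])@M*1000
for b,c in blobs((z>.028)&(z<.045)&(abs(P[...,0]-.462)<.08)&(abs(P[...,1]-.056)<.06),200): print("box",rect(P[b]),np.median(z[b]))
m=(Q[...,2]<-25)&(Q[...,2]>-80)&(d>0)&(abs(Q[...,1])<70)&(abs(Q[...,0])<13)
print("tips",Q[m][:,2].max(), "y",Q[m&(Q[...,1]<0)][:,1].max(),Q[m&(Q[...,1]>0)][:,1].min())
E
```

```text
clock: 7.45
position: [0.461, 0.0401, 0.2006]
ee_rot: [-2.942, -1.103, -0.0]
ft_force: [1.3, 0.7, 0.6]
gripper_width: 0.0854
grip_force: 0.0
clock: 7.95
position: [0.4582, 0.056, 0.1092]
ee_rot: [3.141, -0.033, -0.005]
ft_force: [0.7, -0.6, -0.4]
gripper_width: 0.0855
grip_force: 0.0
t 7.95 tcp [458.2  56.  109.2] x-axis yaw -1.2 zax [-0.003 -0.    -1.   ] w 85.5 gf 0.0 F [ 0.72 -0.6  -0.39]
shift [ 4.200e+00 -1.000e-01  1.412e+02] turn [0.  0.2 0.8] j7 -1.82
box (464, 57, 100, 66, -2.0) 0.03553472868842367
tips -46.10252602398775 y -42.78538877235353 41.16350871830985
```

```bash
cat > weigh.py <<'E'
from h import *
F=[];J=[]
for i in range(8):
    snapshot("top"); s=robot.observe(); F.append(s["ft_force"]); J.append(s["joint_efforts"])
print("F",np.mean(F,0).round(3),"sd",np.std(F,0).round(3)); print("J",np.mean(J,0).round(3),"sd",np.std(J,0).round(3)); grip()
E
python3 weigh.py
python3 -m creep '[[1,5,-0.5,45,0,0,1],[1,5,-0.5,90,0,0,1],[1,5,-0.5,125,0,0,1],[1,5,-0.5,138,0,0,1],[1,5,-0.5,144,0,0,1]]' && python3 -m creep '[[0.5,0,0,0,0,0,0],[0.5,0,0,0,0,0,0],[0.5,0,0,0,0,0,0],[0.5,0,0,0,0,0,0],[0.5,0,0,0,0,0,0]]' 60 && python3 -m creep '[[0.5,0,0,-10,0,0,0],[0.5,0,0,-25,0,0,0],[0.5,0,0,-40,0,0,0],[0.5,0,0,-40,0,0,0],[0.5,0,0,-40,0,0,0]]'; python3 weigh.py
```

```text
F [ 0.14  -0.108 -0.031] sd [0.323 0.33  0.385]
J [-1.1000e-01 -3.6444e+01 -4.0800e-01 -1.9327e+01 -4.0000e-03  1.0000e-03
 -1.5400e-01] sd [0.04  0.099 0.116 0.068 0.021 0.001 0.302]
t 8.4 tcp [459.7  55.9 110.8] x-axis yaw -0.8 zax [ 0.  0. -1.] w 85.5 gf 0.0 F [ 0.08  0.18 -0.18]
clock: 8.9
position: [0.464, 0.0563, -0.0343]
ee_rot: [3.141, -0.051, -0.003]
ft_force: [0.5, -0.9, 0.3]
gripper_width: 0.0854
grip_force: 0.0
clock: 9.4
position: [0.4658, 0.0566, -0.032]
ee_rot: [-3.141, 0.052, -0.004]
ft_force: [-1.2, 0.4, 7.7]
gripper_width: 0.0653
grip_force: 68.1
clock: 9.9
position: [0.4648, 0.0564, 0.007]
ee_rot: [-3.141, 0.052, -0.001]
ft_force: [-0.1, 0.5, -3.6]
gripper_width: 0.0651
grip_force: 67.4
F [ 0.262 -0.08  -2.693] sd [0.662 0.546 0.39 ]
J [ 1.5000e-02 -4.4072e+01 -6.1300e-01 -1.4501e+01  6.0000e-03  6.0000e-03
  0.0000e+00] sd [0.008 0.227 0.008 0.111 0.    0.01  0.   ]
t 10.3 tcp [464.3  56.4   6.3] x-axis yaw -1.9 zax [-0.001 -0.    -1.   ] w 65.1 gf 67.4 F [ 0.73 -0.65 -2.74]
```

```bash
python3 -m creep '[[0.5,0,0,15,0,0,0],[0.5,0,0,30,0,0,0],[0.5,0,0,38,0,0,0],[0.5,0,0,40,0,0,0],[0.5,0,0,40,0,0,0]]' && python3 -m creep '[[1,0,0,0,0,0,0],[1,0,0,0,0,0,0],[1,0,0,0,0,0,0],[1,0,0,-40,0,0,0],[1,0,0,-80,0,0,0]]' && python3 -m creep '[[1,0,-40,0,0,0,-5],[1,-1,-85,0,0,0,-10.5],[1,-1,-130,0,0,0,-10.5],[1,-1,-174,0,0,0,-10.5],[1,-1,-174,0,0,0,-10.5]]'
cat > see.py <<'E'
from h import *
import sys
def see(x,y):
    s=robot.observe();p,d=snapshot("wrist")
    o,r=rays("wrist",s);P=cloud(o,r,d);z=P[...,2]
    for b,c in blobs((z>.028)&(z<.045)&(abs(P[...,0]-x/1e3)<.085)&(abs(P[...,1]-y/1e3)<.065),200):
        q=rect(P[b]); print("box",q,np.median(z[b]))
        if q[2]>90: go(q[0],q[1],-35,q[4])
see(float(sys.argv[1]),float(sys.argv[2]))
E
python3 see.py 469 230
```

```text
clock: 10.8
position: [0.4639, 0.0563, -0.0324]
ee_rot: [3.141, -0.051, -0.003]
ft_force: [-5.9, -1.3, 13.1]
gripper_width: 0.0649
grip_force: 70.0
clock: 11.3
position: [0.4633, 0.0562, 0.0463]
ee_rot: [3.14, -0.052, -0.006]
ft_force: [1.0, -0.6, -0.5]
gripper_width: 0.0852
grip_force: 0.0
clock: 11.8
position: [0.4688, 0.2382, 0.0471]
ee_rot: [-3.127, -0.25, -0.003]
ft_force: [0.3, 0.4, -0.2]
gripper_width: 0.0854
grip_force: 0.0
box (470, 231, 100, 67, 8.7) 0.03549283601822992
t 11.85 tcp [468.8 234.1  46.6] x-axis yaw 9.0 zax [ 0.     0.002 -1.   ] w 85.4 gf 0.0 F [-0.   -1.17 -0.41]
shift [ 0.7  3.4 81.6] turn [-0.1 -0.   0.3] j7 -2.03
```

```bash
python3 -m creep '[[1,1,0,35,0,0,0],[1,1,0,60,0,0,0],[1,1,0,74,0,0,0],[1,1,0,80,0,0,0],[1,1,0,80,0,0,0]]' && python3 -m creep '[[0.5,0,0,0,0,0,0],[0.5,0,0,0,0,0,0],[0.5,0,0,0,0,0,0],[0.5,0,0,0,0,0,0],[0.5,0,0,0,0,0,0]]' 60 && python3 -m creep '[[0.5,0,0,-10,0,0,0],[0.5,0,0,-25,0,0,0],[0.5,0,0,-40,0,0,0],[0.5,0,0,-40,0,0,0],[0.5,0,0,-40,0,0,0]]'; python3 weigh.py
```

```text
clock: 12.35
position: [0.4702, 0.2298, -0.0337]
ee_rot: [3.132, 0.235, -0.002]
ft_force: [0.1, 0.3, 1.0]
gripper_width: 0.0856
grip_force: 0.0
clock: 12.85
position: [0.4713, 0.231, -0.032]
ee_rot: [-3.132, -0.236, -0.003]
ft_force: [-0.1, -0.7, 7.1]
gripper_width: 0.0651
grip_force: 68.4
clock: 13.35
position: [0.4706, 0.2305, 0.0073]
ee_rot: [-3.132, -0.236, -0.002]
ft_force: [-1.3, -0.4, -3.9]
gripper_width: 0.0651
grip_force: 67.8
F [ 0.144  0.107 -3.68 ] sd [0.289 0.284 0.392]
J [ 1.9000e-02 -4.9893e+01 -1.6220e+00 -1.6503e+01  6.0000e-03  4.0000e-03
  0.0000e+00] sd [0.006 0.243 0.019 0.14  0.    0.013 0.   ]
t 13.75 tcp [470.1 230.4   6.3] x-axis yaw 8.6 zax [-0.001 -0.    -1.   ] w 64.8 gf 67.8 F [ 0.43  0.03 -4.06]
```

```bash
python3 -m creep '[[0.5,0,0,15,0,0,0],[0.5,0,0,30,0,0,0],[0.5,0,0,38,0,0,0],[0.5,0,0,40,0,0,0],[0.5,0,0,40,0,0,0]]' && python3 -m creep '[[1,0,0,0,0,0,0],[1,0,0,0,0,0,0],[1,0,0,0,0,0,0],[1,0,0,-40,0,0,0],[1,0,0,-80,0,0,0]]' && python3 -m creep '[[1,40,5,0,0,0,5],[1,80,10,0,0,0,10],[1,120,15,0,0,0,16.7],[1,144.5,17.5,0,0,0,16.7],[1,144.5,17.5,0,0,0,16.7]]'; python3 see.py 616 235
```

```text
clock: 14.25
position: [0.469, 0.2296, -0.0325]
ee_rot: [3.13, 0.235, -0.005]
ft_force: [-7.9, -2.9, 20.9]
gripper_width: 0.065
grip_force: 71.7
clock: 14.75
position: [0.4691, 0.23, 0.0459]
ee_rot: [3.131, 0.236, -0.006]
ft_force: [1.1, 0.6, -0.3]
gripper_width: 0.0855
grip_force: 0.0
clock: 15.25
position: [0.6194, 0.2339, 0.0461]
ee_rot: [3.133, -0.225, 0.004]
ft_force: [-0.2, -0.8, -0.4]
gripper_width: 0.085
grip_force: 0.0
box (617, 236, 101, 67, -8.3) 0.03554687072218418
t 15.3 tcp [616.7 234.3  45.7] x-axis yaw -8.2 zax [-0.    -0.001 -1.   ] w 85.2 gf 0.0 F [-1.2  -0.23  0.06]
shift [ 0.  -1.8 80.7] turn [0.  0.  0.1] j7 -2.16
```

```bash
python3 -m creep '[[1,1,-1,35,0,0,0],[1,1,-1,60,0,0,0],[1,1,-1,74,0,0,0],[1,1,-1,79,0,0,0],[1,1,-1,79,0,0,0]]' && python3 -m creep '[[0.5,0,0,0,0,0,0],[0.5,0,0,0,0,0,0],[0.5,0,0,0,0,0,0],[0.5,0,0,0,0,0,0],[0.5,0,0,0,0,0,0]]' 60 && python3 -m creep '[[0.5,0,0,-10,0,0,0],[0.5,0,0,-25,0,0,0],[0.5,0,0,-40,0,0,0],[0.5,0,0,-40,0,0,0],[0.5,0,0,-40,0,0,0]]'; python3 weigh.py
```

```text
clock: 15.8
position: [0.6163, 0.2358, -0.0326]
ee_rot: [3.133, -0.221, -0.002]
ft_force: [0.6, -0.1, 0.5]
gripper_width: 0.0853
grip_force: 0.0
clock: 16.3
position: [0.6181, 0.236, -0.0306]
ee_rot: [-3.133, 0.222, -0.004]
ft_force: [-0.4, -0.6, 6.6]
gripper_width: 0.0649
grip_force: 69.9
clock: 16.8
position: [0.6173, 0.2358, 0.0085]
ee_rot: [-3.133, 0.222, -0.002]
ft_force: [-0.4, 0.7, -4.4]
gripper_width: 0.0651
grip_force: 69.0
F [-0.215 -0.052 -3.815] sd [0.491 0.426 0.514]
J [ 4.0000e-03 -6.2882e+01 -7.0600e-01 -2.0847e+01  7.0000e-03  0.0000e+00
  0.0000e+00] sd [0.003 0.33  0.008 0.197 0.    0.018 0.   ]
t 17.2 tcp [616.7 235.6   7.2] x-axis yaw -8.1 zax [-0.001 -0.    -1.   ] w 65.0 gf 69.0 F [-0.18  0.6  -4.37]
```

```bash
python3 weigh.py; python3 weigh.py
```

```text
F [ 0.151 -0.074 -3.81 ] sd [0.488 0.414 0.393]
J [-1.0000e-03 -6.2456e+01 -7.0000e-01 -2.0694e+01  7.0000e-03  9.0000e-03
 -0.0000e+00] sd [0.001 0.009 0.    0.014 0.    0.002 0.   ]
t 17.6 tcp [617.  235.7   7.7] x-axis yaw -8.1 zax [ 0. -0. -1.] w 65.1 gf 69.0 F [ 0.3  -0.28 -3.51]
F [ 0.146 -0.    -3.666] sd [0.401 0.356 0.516]
J [-0.0000e+00 -6.2491e+01 -7.0100e-01 -2.0718e+01  7.0000e-03  7.0000e-03
  0.0000e+00] sd [0.001 0.008 0.    0.002 0.    0.    0.   ]
t 18.0 tcp [617.  235.7   7.7] x-axis yaw -8.1 zax [ 0. -0. -1.] w 65.1 gf 69.0 F [ 0.88  0.23 -2.9 ]
```

```bash
python3 -m creep '[[0.5,0,0,15,0,0,0],[0.5,0,0,30,0,0,0],[0.5,0,0,38,0,0,0],[0.5,0,0,40,0,0,0],[0.5,0,0,40,0,0,0]]' && python3 -m creep '[[1,0,0,0,0,0,0],[1,0,0,0,0,0,0],[1,0,0,0,0,0,0],[1,0,0,-20,0,0,0],[1,0,0,-40,0,0,0]]'; python3 weigh.py;python3 weigh.py
```

```text
clock: 18.5
position: [0.6154, 0.235, -0.0308]
ee_rot: [3.131, -0.221, -0.006]
ft_force: [-9.6, -3.3, 19.5]
gripper_width: 0.065
grip_force: 72.1
clock: 19.0
position: [0.6163, 0.2354, 0.0068]
ee_rot: [3.133, -0.221, -0.003]
ft_force: [0.2, 0.8, 0.2]
gripper_width: 0.0855
grip_force: 0.0
F [-0.011  0.242 -0.024] sd [0.548 0.602 1.032]
J [-4.0000e-03 -5.9240e+01 -6.4500e-01 -1.9077e+01  6.0000e-03  6.6000e-02
  2.0000e-03] sd [5.100e-02 3.814e+00 5.800e-02 1.718e+00 6.000e-03 1.350e-01 3.000e-03]
t 19.4 tcp [616.2 235.3   6.4] x-axis yaw -8.1 zax [-0.002 -0.001 -1.   ] w 85.4 gf 0.0 F [ 0.01 -0.35  0.12]
F [-0.283  0.048 -0.111] sd [0.401 0.549 0.258]
J [ 1.0000e-03 -5.9994e+01 -6.5300e-01 -1.9471e+01  9.0000e-03  4.0000e-03
 -0.0000e+00] sd [0.003 0.079 0.001 0.015 0.    0.001 0.   ]
t 19.8 tcp [616.9 235.7   7.5] x-axis yaw -8.1 zax [-0. -0. -1.] w 85.2 gf 0.0 F [-0.24  0.02 -0.32]
```

```bash
python3 -m creep '[[1,0,0,-40,0,0,0],[1,10,50,-40,0,0,-4],[1,20,100,-40,0,0,-9],[1,30.5,150,-40,0,0,-9],[1,30.5,157,-40,0,0,-9]]'; python3 see.py 625 76
```

```text
clock: 20.3
position: [0.6259, 0.0665, 0.0478]
ee_rot: [3.137, 0.009, 0.001]
ft_force: [0.2, -0.1, -0.4]
gripper_width: 0.0852
grip_force: 0.0
box (627, 78, 100, 66, 1.0) 0.03555116752091933
t 20.35 tcp [625.5  68.1  47.8] x-axis yaw 0.4 zax [ 0.    -0.004 -1.   ] w 85.6 gf 0.0 F [-0.45 -0.9  -0.72]
shift [  1.6 -10.2  82.7] turn [ 0.2 -0.  -0.6] j7 -1.79
```

```bash
python3 -m creep '[[1,1,-1,35,0,0,0],[1,1,-1,60,0,0,0],[1,1,-1,74,0,0,0],[1,1,-1,79,0,0,0],[1,1,-1,79,0,0,0]]' && python3 -m creep '[[0.5,0,0,0,0,0,0],[0.5,0,0,0,0,0,0],[0.5,0,0,0,0,0,0],[0.5,0,0,0,0,0,0],[0.5,0,0,0,0,0,0]]' 60 && python3 -m creep '[[0.5,0,0,-10,0,0,0],[0.5,0,0,-25,0,0,0],[0.5,0,0,-40,0,0,0],[0.5,0,0,-40,0,0,0],[0.5,0,0,-40,0,0,0]]'; python3 weigh.py
```

```text
clock: 20.85
position: [0.6259, 0.0779, -0.0316]
ee_rot: [-3.141, -0.027, 0.001]
ft_force: [-0.4, -0.9, 0.4]
gripper_width: 0.085
grip_force: 0.0
clock: 21.35
position: [0.6274, 0.0773, -0.0297]
ee_rot: [-3.141, -0.025, -0.004]
ft_force: [-1.4, 0.1, 7.8]
gripper_width: 0.0648
grip_force: 69.4
clock: 21.85
position: [0.6265, 0.0769, 0.0095]
ee_rot: [-3.141, -0.025, -0.002]
ft_force: [0.2, 0.6, -3.7]
gripper_width: 0.0649
grip_force: 68.5
F [-0.201 -0.167 -3.394] sd [0.575 0.572 0.197]
J [ 1.1000e-02 -5.9777e+01 -1.2770e+00 -1.9832e+01  9.0000e-03  0.0000e+00
  0.0000e+00] sd [0.004 0.3   0.013 0.179 0.    0.016 0.   ]
t 22.25 tcp [625.8  77.    8.2] x-axis yaw 0.9 zax [-0.001 -0.    -1.   ] w 64.8 gf 68.4 F [ 0.49 -0.9  -3.75]
```

```bash
cat > eff.py <<'E'
from h import *
s,_=grip(); print("eff",s["joint_efforts"][[1,3]].round(3), "r",np.hypot(*s["position"][:2]).round(4))
E
python3 -m creep '[[0.5,0,0,0,0,0,0],[0.5,0,0,0,0,0,0],[0.5,0,0,0,0,0,0],[0.5,0,0,0,0,0,0],[0.5,0,0,0,0,0,0]]' >/dev/null; python3 eff.py
python3 -m creep '[[0.5,0,0,15,0,0,0],[0.5,0,0,30,0,0,0],[0.5,0,0,38,0,0,0],[0.5,0,0,40,0,0,0],[0.5,0,0,40,0,0,0]]' >/dev/null && python3 -m creep '[[1,0,0,0,0,0,0],[1,0,0,0,0,0,0],[1,0,0,0,0,0,0],[1,0,0,-20,0,0,0],[1,0,0,-40,0,0,0]]'>/dev/null; for i in 1 2; do python3 -m creep '[[1,0,0,0,0,0,0],[1,0,0,0,0,0,0],[1,0,0,0,0,0,0],[1,0,0,0,0,0,0],[1,0,0,0,0,0,0]]' >/dev/null; python3 eff.py; done
```

```text
t 22.75 tcp [626.1  76.9   8.7] x-axis yaw 0.9 zax [-0. -0. -1.] w 65.0 gf 68.4 F [-0.16  0.14 -3.97]
eff [-59.401 -19.717] r 0.6308
t 24.25 tcp [625.5  76.8   7.8] x-axis yaw 0.9 zax [-0.001 -0.    -1.   ] w 85.3 gf 0.0 F [ 0.16 -0.84 -0.39]
eff [-57.367 -18.647] r 0.6302
t 24.75 tcp [626.1  77.    8.7] x-axis yaw 0.9 zax [ 0. -0. -1.] w 85.3 gf 0.0 F [ 0.38  0.41 -0.46]
eff [-57.3   -18.697] r 0.6308
```

```bash
python3 -m creep '[[1,0,0,-40,0,0,0],[1,-3,-50,-40,0,0,4],[1,-5,-100,-40,0,0,9],[1,-7,-150,-40,0,0,9],[1,-7,-159,-40,0,0,9]]' && python3 -m creep '[[1,0,0,20,0,0,0],[1,0,0,40,0,0,0],[1,0,0,60,0,0,0],[1,0,0,74,0,0,0],[1,0,0,80,0,0,0]]' ; python3 -m creep '[[0.5,0,0,0,0,0,0],[0.5,0,0,0,0,0,0],[0.5,0,0,0,0,0,0],[0.5,0,0,0,0,0,0],[0.5,0,0,0,0,0,0]]' 60 && python3 -m creep '[[0.5,0,0,-20,0,0,0],[0.5,0,0,-40,0,0,0],[0.5,0,0,-80,0,0,0],[0.5,0,0,-84,0,0,0],[0.5,0,0,-84,0,0,0]]'
python3 - <<'E'
from h import *
go(590.5,-220,52,-7)
E
```

```text
clock: 25.25
position: [0.6143, 0.2456, 0.0491]
ee_rot: [-3.129, 0.206, 0.001]
ft_force: [0.1, 0.6, 0.9]
gripper_width: 0.0854
grip_force: 0.0
clock: 25.75
position: [0.6156, 0.2351, -0.033]
ee_rot: [3.132, -0.222, -0.003]
ft_force: [-0.5, -0.8, -0.6]
gripper_width: 0.0854
grip_force: 0.0
clock: 26.25
position: [0.6168, 0.2359, -0.0308]
ee_rot: [-3.134, 0.222, -0.001]
ft_force: [-0.9, -0.7, 0.7]
gripper_width: 0.065
grip_force: 70.1
clock: 26.75
position: [0.6173, 0.2362, 0.0538]
ee_rot: [-3.133, 0.222, -0.004]
ft_force: [-0.2, 0.2, -5.3]
gripper_width: 0.0649
grip_force: 69.9
t 26.75 tcp [617.3 236.2  53.8] x-axis yaw -8.1 zax [ 0.002  0.001 -1.   ] w 64.9 gf 69.9 F [-0.23  0.18 -5.34]
shift [ 37.7 455.4   1.3] turn [-0.1 -0.1 -1.1] j7 -2.16
```

```bash
python3 -m creep '[[0.5,4,35,0,0,0,0],[0.5,8,80,0,0,0,0],[0.5,12,125,0,0,0,0],[0.5,16,170,0,0,0,0],[0.5,20,215,0,0,0,0]]' && python3 -m creep '[[0.5,4,45,0,0,0,-1],[0.5,8,90,0,0,0,-1],[0.5,12,135,0,0,0,-1],[0.5,16,180,0,0,0,-1],[0.5,18,220,0,0,0,-1]]' && python3 -m creep '[[0.5,0,15,0,0,0,0],[0.5,0,20,0,0,0,0],[0.5,0,20,0,0,0,0],[0.5,0,20,0,0,0,0],[0.5,0,20,0,0,0,0]]'
python3 - <<'E'
from h import *
go(590.5,-220,52,-7)
p,d=snapshot("scene"); cv2.imwrite("pics/s5.png",p)
o,r=rays("scene");P=cloud(o,r,d);hsv=cv2.cvtColor(p,cv2.COLOR_BGR2HSV)
b=(cv2.inRange(hsv,(100,80,20),(130,255,255))>0)&(abs(P[...,0]-.59)<.1)&(abs(P[...,1]+.22)<.08)&(P[...,2]>.06)
print(b.sum(),rect(P[b]),np.percentile(P[b][:,2],[2,98]))
E
```

```text
clock: 27.25
position: [0.604, 0.0183, 0.0504]
ee_rot: [3.133, -0.221, -0.006]
ft_force: [0.9, 0.1, -4.0]
gripper_width: 0.0649
grip_force: 69.7
clock: 27.75
position: [0.591, -0.2025, 0.0505]
ee_rot: [-3.135, 0.196, 0.005]
ft_force: [0.8, 0.5, -3.6]
gripper_width: 0.0647
grip_force: 69.7
clock: 28.25
position: [0.591, -0.2174, 0.0524]
ee_rot: [-3.135, 0.189, 0.0]
ft_force: [-0.1, 0.2, -3.5]
gripper_width: 0.0651
grip_force: 69.7
t 28.25 tcp [ 591.  -217.4   52.4] x-axis yaw -6.9 zax [-0.     0.001 -1.   ] w 65.1 gf 69.7 F [-0.14  0.15 -3.5 ]
shift [-0.1  2.7  0.4] turn [-0.1  0.   0.1] j7 -1.41
132 (591, -216, 95, 64, -6.6) [0.08713507 0.12282308]
```

View pics/s5.png

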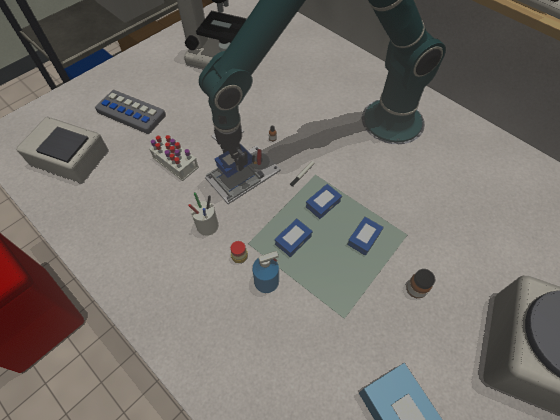

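The box is held at (233,160) in the scene view, above the tray. I'll lower it now.

```bash
python3 -m creep '[[0.5,0,2.5,20,0,0,0],[0.5,0,2.5,40,0,0,0],[0.5,0,2.5,55,0,0,0],[0.5,0,2.5,63,0,0,0],[0.5,0,2.5,67,0,0,0]]' && python3 -m creep '[[0.5,0,0,1,0,0,0],[0.5,0,0,2,0,0,0],[0.5,0,0,3,0,0,0],[0.5,0,0,3,0,0,0],[0.5,0,0,3,0,0,0]]'
```

```text
clock: 28.8
position: [0.59, -0.2218, -0.0152]
ee_rot: [-3.135, 0.193, 0.002]
ft_force: [-0.7, 0.2, -2.8]
gripper_width: 0.0652
grip_force: 69.7
clock: 29.3
position: [0.5907, -0.2227, -0.0168]
ee_rot: [3.135, -0.194, 0.002]
ft_force: [-0.1, -0.3, -2.6]
gripper_width: 0.0653
grip_force: 69.8
```

```bash
python3 -m creep '[[0.5,0,-1,-2,0,0,0],[0.5,0,-2.5,-2,0,0,0],[0.5,0,-2.5,0,0,0,0],[0.5,0,-2.5,1.5,0,0,0],[0.5,0,-2.5,1.5,0,0,0]]' && python3 -m creep '[[1,0,0,0,0,0,0],[1,0,0,0,0,0,0],[1,0,0,0,0,0,0],[1,0,0,-40,0,0,0],[1,0,0,-85,0,0,0]]'
cat > stack.py <<'E'
from h import *
import sys
h=float(sys.argv[1])/1e3
s=robot.observe();p,d=snapshot("wrist")
o,r=rays("wrist",s);P=cloud(o,r,d);z=P[...,2];reg=(abs(P[...,0]-.59)<.1)&(abs(P[...,1]+.22)<.08)
for b,c in blobs(reg&(abs(z-h)<.007),200): print("box",rect(P[b]),np.median(z[b]))
for b,c in blobs(reg&(abs(z-.026)<.005),40): print("rims",rect(P[b]))
p,d=snapshot("top");o,r=rays("top");P=cloud(o,r,d);z=P[...,2];reg=(abs(P[...,0]-.59)<.1)&(abs(P[...,1]+.22)<.08)
for b,c in blobs(reg&(abs(z-h)<.007),100): print("top box",rect(P[b]),np.median(z[b]))
grip(s)
E
python3 stack.py 50
```

```text
clock: 29.8
position: [0.5909, -0.2196, -0.0169]
ee_rot: [-3.135, 0.194, -0.0]
ft_force: [-4.9, 2.7, 11.0]
gripper_width: 0.0651
grip_force: 71.5
clock: 30.3
position: [0.5887, -0.2195, 0.0649]
ee_rot: [-3.134, 0.194, 0.008]
ft_force: [2.0, -0.1, 0.6]
gripper_width: 0.0852
grip_force: 0.0
box (590, -219, 100, 67, -6.9) 0.04950413945049659
box (502, -204, 27, 9, 65.1) 0.049613919062977935
rims (649, -227, 118, 6, 83.0)
rims (532, -164, 23, 21, -6.4)
rims (520, -259, 23, 22, 84.0)
rims (509, -210, 10, 10, -7.3)
rims (501, -206, 30, 9, 61.3)
top box (571, -217, 67, 65, 83.0) 0.04923493035971849
t 30.3 tcp [ 588.7 -219.5   64.9] x-axis yaw -7.1 zax [-0.005  0.001 -1.   ] w 85.2 gf 0.0 F [ 2.01 -0.15  0.6 ]
```

```bash
python3 -m creep '[[1,-15,-36,0,0,0,0],[1,-32,-78,0,0,0,0],[1,-49,-120,0,0,0,0],[1,-66,-162,0,0,0,0],[1,-83,-204,0,0,0,0]]' && python3 -m creep '[[1,-18,-45,0,0,0,-4],[1,-36,-90,0,0,0,-8],[1,-54,-135,0,0,0,-12],[1,-72,-180,0,0,0,-15.6],[1,-91,-226,0,0,0,-15.6]]' && python3 -m creep '[[1,0,0,0,0,0,0],[1,0,0,0,0,0,0],[1,0,0,0,0,0,0],[1,0,0,0,0,0,0],[1,0,0,0,0,0,0]]' ; python3 see.py 469 230
```

```text
clock: 30.9
position: [0.5327, -0.0058, 0.066]
ee_rot: [-3.136, 0.195, -0.0]
ft_force: [0.2, -0.2, 1.2]
gripper_width: 0.0853
grip_force: 0.0
clock: 31.4
position: [0.4705, 0.2297, 0.0661]
ee_rot: [-3.133, -0.234, -0.001]
ft_force: [1.1, 0.9, -0.1]
gripper_width: 0.0852
grip_force: 0.0
clock: 31.9
position: [0.4715, 0.2266, 0.0661]
ee_rot: [3.133, 0.229, 0.0]
ft_force: [0.8, 0.2, -0.3]
gripper_width: 0.0857
grip_force: 0.0
box (468, 230, 100, 66, 8.9) 0.035489376371876546
t 31.95 tcp [471.4 226.9  66.1] x-axis yaw 8.4 zax [ 0. -0. -1.] w 85.6 gf 0.0 F [-0.09  0.57 -1.18]
shift [ -2.9  -3.6 101.1] turn [ 0.  -0.  -0.5] j7 -2.04
```

```bash
python3 -m creep '[[1,-3,-3.5,35,0,0,0],[1,-3,-3.5,70,0,0,0],[1,-3,-3.5,90,0,0,0],[1,-3,-3.5,98,0,0,0],[1,-3,-3.5,100,0,0,0]]' && python3 -m creep '[[0.5,0,0,0,0,0,0],[0.5,0,0,0,0,0,0],[0.5,0,0,0,0,0,0],[0.5,0,0,0,0,0,0],[0.5,0,0,0,0,0,0]]' 60 && python3 -m creep '[[0.5,0,0,-20,0,0,0],[0.5,0,0,-40,0,0,0],[0.5,0,0,-80,0,0,0],[0.5,0,0,-100,0,0,0],[0.5,0,0,-100,0,0,0]]' ; python3 -m creep '[[0.5,0,0,0,0,0,0],[0.5,0,0,0,0,0,0],[0.5,0,0,0,0,0,0],[0.5,0,0,0,0,0,0],[0.5,0,0,0,0,0,0]]'
python3 - <<'E'
from h import *
F=[]
for i in range(6): snapshot("top"); F.append(robot.observe()["ft_force"][2])
print("Fz",np.mean(F))
go(590.5,-219.5,68,-7)
E
```

```text
clock: 32.45
position: [0.4672, 0.2306, -0.0345]
ee_rot: [3.132, 0.232, -0.002]
ft_force: [-0.6, -0.5, -0.6]
gripper_width: 0.0856
grip_force: 0.0
clock: 32.95
position: [0.4685, 0.2314, -0.0325]
ee_rot: [-3.133, -0.233, -0.003]
ft_force: [-0.2, -1.4, 6.5]
gripper_width: 0.065
grip_force: 68.8
clock: 33.45
position: [0.4693, 0.2323, 0.069]
ee_rot: [-3.13, -0.233, -0.009]
ft_force: [0.7, -0.0, -4.1]
gripper_width: 0.0649
grip_force: 68.7
clock: 33.95
position: [0.467, 0.231, 0.0654]
ee_rot: [3.132, 0.233, -0.002]
ft_force: [-0.2, -0.7, -3.2]
gripper_width: 0.0651
grip_force: 68.6
Fz -3.5393970968575927
t 34.25 tcp [467.4 231.2  66.1] x-axis yaw 8.5 zax [-0. -0. -1.] w 64.8 gf 68.6 F [-0.6  0.1 -3.6]
shift [ 55.1 463.9  -1.9] turn [ 0.   0.  15.5] j7 -2.05
```

```bash
python3 -m creep '[[0.5,4,36,0,0,0,0],[0.5,10,82,0,0,0,0],[0.5,15,128,0,0,0,0],[0.5,21,174,0,0,0,0],[0.5,26,220,0,0,0,0]]' && python3 -m creep '[[0.5,5,45,0,0,0,4],[0.5,11,90,0,0,0,8],[0.5,16,135,0,0,0,12],[0.5,22,180,0,0,0,15.5],[0.5,26,220,0,0,0,15.5]]' && python3 -m creep '[[0.5,0,15,0,0,0,0],[0.5,0,20,0,0,0,0],[0.5,0,20,0,0,0,0],[0.5,0,20,0,0,0,0],[0.5,0,20,0,0,0,0]]'; python3 -m creep '[[0.5,0,0,0,0,0,0],[0.5,0,0,0,0,0,0],[0.5,0,0,0,0,0,0],[0.5,0,0,0,0,0,0],[0.5,0,0,0,0,0,0]]' ;python3 - <<'E'
from h import *
go(590.5,-219.5,19,-7)
E
```

```text
clock: 34.75
position: [0.5262, 0.0157, 0.0664]
ee_rot: [3.133, 0.234, 0.001]
ft_force: [1.3, -0.7, -2.6]
gripper_width: 0.0652
grip_force: 68.6
clock: 35.25
position: [0.5844, -0.1989, 0.0663]
ee_rot: [3.135, -0.195, 0.001]
ft_force: [0.6, 0.1, -3.4]
gripper_width: 0.0654
grip_force: 68.5
clock: 35.75
position: [0.5818, -0.2137, 0.0662]
ee_rot: [-3.135, 0.187, 0.0]
ft_force: [-0.8, 0.1, -2.9]
gripper_width: 0.0653
grip_force: 68.6
clock: 36.25
position: [0.5815, -0.2161, 0.0662]
ee_rot: [3.136, -0.192, -0.0]
ft_force: [-0.3, 0.4, -3.1]
gripper_width: 0.0649
grip_force: 68.6
t 36.25 tcp [ 581.5 -216.1   66.2] x-axis yaw -7.0 zax [-0. -0. -1.] w 64.9 gf 68.6 F [-0.29  0.4  -3.1 ]
shift [ 9.4  2.2 47.2] turn [0. 0. 0.] j7 -1.41
```

```bash
python3 -m creep '[[0.5,9.5,2.2,10,0,0,0],[0.5,9.5,2.2,25,0,0,0],[0.5,9.5,2.2,35,0,0,0],[0.5,9.5,2.2,42,0,0,0],[0.5,9.5,2.2,45,0,0,0]]' && python3 -m creep '[[0.5,0,0,0,0,0,0],[0.5,0,0,0,0,0,0],[0.5,0,0,0,0,0,0],[0.5,0,0,0,0,0,0],[0.5,0,0,0,0,0,0]]'
python3 - <<'E'
from h import *
go(590.5,-219.5,19,-7)
E
```

```text
clock: 36.75
position: [0.5896, -0.2192, 0.0194]
ee_rot: [-3.135, 0.191, 0.004]
ft_force: [0.5, -0.0, -3.8]
gripper_width: 0.0649
grip_force: 68.7
clock: 37.25
position: [0.5909, -0.2196, 0.0216]
ee_rot: [3.136, -0.191, 0.001]
ft_force: [-0.1, -0.6, -4.7]
gripper_width: 0.0651
grip_force: 68.7
t 37.25 tcp [ 590.9 -219.6   21.6] x-axis yaw -7.0 zax [ 0.001 -0.    -1.   ] w 65.1 gf 68.7 F [-0.08 -0.61 -4.7 ]
shift [-0.4 -0.   2.6] turn [ 0. -0.  0.] j7 -1.41
```

```bash
python3 -m creep '[[0.5,0,0,2,0,0,0],[0.5,0,0,4,0,0,0],[0.5,0,0,5,0,0,0],[0.5,0,0,5.5,0,0,0],[0.5,0,0,5.5,0,0,0]]' && python3 -m creep '[[1,0,0,0,0,0,0],[1,0,0,0,0,0,0],[1,0,0,0,0,0,0],[1,0,0,-30,0,0,0],[1,0,0,-70,0,0,0]]';python3 -m creep '[[1,0,0,0,0,0,0],[1,0,0,0,0,0,0],[1,0,0,0,0,0,0],[1,0,0,0,0,0,0],[1,0,0,0,0,0,0]]'; python3 stack.py 86
python3 - <<'E'
from h import *
go(626,77,67,1)
E
```

```text
clock: 37.75
position: [0.5907, -0.2195, 0.0174]
ee_rot: [3.136, -0.192, 0.0]
ft_force: [-4.8, 1.5, 10.0]
gripper_width: 0.0653
grip_force: 70.5
clock: 38.25
position: [0.5888, -0.2189, 0.084]
ee_rot: [-3.134, 0.191, 0.008]
ft_force: [0.6, -0.1, 0.4]
gripper_width: 0.0856
grip_force: 0.0
clock: 38.75
position: [0.5899, -0.2192, 0.0844]
ee_rot: [-3.135, 0.191, 0.003]
ft_force: [-0.5, 0.3, -0.5]
gripper_width: 0.0855
grip_force: 0.0
box (591, -219, 100, 67, -6.8) 0.08549370041964491
rims (648, -227, 117, 6, 83.0)
rims (532, -161, 22, 14, -5.5)
rims (520, -262, 23, 16, -6.8)
rims (499, -211, 21, 5, 40.8)
top box (567, -216, 66, 55, 82.4) 0.085191498157
t 38.75 tcp [ 589.9 -219.2   84.4] x-axis yaw -7.0 zax [-0.002  0.001 -1.   ] w 85.5 gf 0.0 F [-0.52  0.27 -0.52]
t 38.85 tcp [ 590.3 -219.3   84.9] x-axis yaw -7.0 zax [-0.001  0.    -1.   ] w 85.4 gf 0.0 F [ 0.15  0.31 -0.17]
shift [  -0.6 -298.5   18. ] turn [-0.   0.1 -8. ] j7 -1.41
```

```bash
python3 -m creep '[[1,0,-40,0,0,0,0],[1,0,-85,0,0,0,0],[1,0,-130,0,0,0,0],[1,0,-175,5,0,0,0],[1,0,-220,15,0,0,0]]' && python3 -m creep '[[1,-0.5,-40,3,0,0,-4],[1,-0.5,-70,3,0,0,-8],[1,-0.5,-78.5,3,0,0,-8],[1,-0.5,-78.5,3,0,0,-8],[1,-0.5,-78.5,3,0,0,-8]]' && python3 -m creep '[[1,0,0,0,0,0,0],[1,0,0,0,0,0,0],[1,0,0,0,0,0,0],[1,0,0,0,0,0,0],[1,0,0,0,0,0,0]]' ; python3 see.py 626 77
```

```text
clock: 39.35
position: [0.6182, 0.0006, 0.0711]
ee_rot: [-3.136, 0.192, -0.003]
ft_force: [0.5, -0.3, -0.4]
gripper_width: 0.0855
grip_force: 0.0
clock: 39.85
position: [0.6264, 0.0746, 0.0674]
ee_rot: [3.14, 0.023, -0.001]
ft_force: [-0.2, -1.1, -0.3]
gripper_width: 0.0855
grip_force: 0.0
clock: 40.35
position: [0.6265, 0.0766, 0.0677]
ee_rot: [3.141, 0.027, 0.0]
ft_force: [-0.1, -0.6, -0.2]
gripper_width: 0.085
grip_force: 0.0
box (625, 78, 100, 66, 1.0) 0.03550815676478988
t 40.4 tcp [626.5  76.7  67.7] x-axis yaw 1.0 zax [ 0. -0. -1.] w 85.6 gf 0.0 F [ 0.22 -0.36 -0.48]
shift [ -1.5  -1.3 102.7] turn [ 0. -0. -0.] j7 -1.79
```

```bash
python3 -m creep '[[1,-1.5,-1,35,0,0,0],[1,-1.5,-1,70,0,0,0],[1,-1.5,-1,90,0,0,0],[1,-1.5,-1,98,0,0,0],[1,-1.5,-1,100,0,0,0]]' && python3 -m creep '[[0.5,0,0,0,0,0,0],[0.5,0,0,0,0,0,0],[0.5,0,0,0,0,0,0],[0.5,0,0,0,0,0,0],[0.5,0,0,0,0,0,0]]' 60 && python3 -m creep '[[0.5,0,0,-20,0,0,0],[0.5,0,0,-50,0,0,0],[0.5,0,0,-90,0,0,0],[0.5,0,0,-130,0,0,0],[0.5,0,0,-140,0,0,0]]' ; python3 -m creep '[[0.5,0,0,0,0,0,0],[0.5,0,0,0,0,0,0],[0.5,0,0,0,0,0,0],[0.5,0,0,0,0,0,0],[0.5,0,0,0,0,0,0]]'
python3 - <<'E'
from h import *
go(590.5,-219.5,107,-7)
E
```

```text
clock: 40.9
position: [0.6245, 0.0778, -0.0332]
ee_rot: [3.141, 0.028, -0.002]
ft_force: [-0.2, -0.7, 0.0]
gripper_width: 0.0855
grip_force: 0.0
clock: 41.4
position: [0.6263, 0.0779, -0.0307]
ee_rot: [-3.141, -0.028, -0.004]
ft_force: [-0.8, -0.6, 6.3]
gripper_width: 0.0651
grip_force: 69.7
clock: 41.9
position: [0.6277, 0.0784, 0.1123]
ee_rot: [-3.14, -0.028, -0.012]
ft_force: [1.1, 1.0, -3.4]
gripper_width: 0.065
grip_force: 68.9
clock: 42.4
position: [0.6242, 0.0777, 0.1062]
ee_rot: [3.141, 0.028, -0.004]
ft_force: [0.7, -0.3, -3.6]
gripper_width: 0.0649
grip_force: 68.8
t 42.4 tcp [624.2  77.7 106.2] x-axis yaw 1.0 zax [-0.002 -0.    -1.   ] w 64.9 gf 68.8 F [ 0.66 -0.29 -3.64]
shift [-39.  296.6  -0.6] turn [0.  0.1 8. ] j7 -1.79
```

```bash
python3 -m creep '[[0.5,-5,36,0,0,0,0],[0.5,-10,80,0,0,0,0],[0.5,-16,124,0,0,0,0],[0.5,-22,168,0,0,0,0],[0.5,-28,212,0,0,0,0]]' && python3 -m creep '[[0.5,-5,35,0,0,0,4],[0.5,-10,70,0,0,0,8],[0.5,-11,84,0,0,0,8],[0.5,-11,84,0,0,0,8],[0.5,-11,84,0,0,0,8]]' && python3 -m creep '[[0.5,0,0,0,0,0,0],[0.5,0,0,0,0,0,0],[0.5,0,0,0,0,0,0],[0.5,0,0,0,0,0,0],[0.5,0,0,0,0,0,0]]' ;python3 - <<'E'
from h import *
go(590.8,-219.5,56,-7)
E
```

```text
clock: 42.9
position: [0.6002, -0.1363, 0.1073]
ee_rot: [-3.141, -0.028, 0.001]
ft_force: [1.0, -0.7, -3.4]
gripper_width: 0.065
grip_force: 68.6
clock: 43.4
position: [0.5914, -0.2173, 0.1072]
ee_rot: [-3.134, 0.189, 0.001]
ft_force: [-0.6, 1.4, -3.9]
gripper_width: 0.0649
grip_force: 68.6
clock: 43.9
position: [0.5913, -0.2185, 0.1077]
ee_rot: [-3.136, 0.191, -0.0]
ft_force: [-0.2, -0.7, -3.4]
gripper_width: 0.0648
grip_force: 68.6
t 43.9 tcp [ 591.3 -218.5  107.7] x-axis yaw -7.0 zax [ 0.  0. -1.] w 64.8 gf 68.6 F [-0.2  -0.71 -3.36]
shift [-0.4  1.1 51.7] turn [-0. -0.  0.] j7 -1.41
```

```bash
python3 -m creep '[[0.5,-0.5,1,15,0,0,0],[0.5,-0.5,1,30,0,0,0],[0.5,-0.5,1,42,0,0,0],[0.5,-0.5,1,48,0,0,0],[0.5,-0.5,1,49,0,0,0]]' && python3 -m creep '[[0.5,0,0,0,0,0,0],[0.5,0,0,2,0,0,0],[0.5,0,0,4,0,0,0],[0.5,0,0,5.5,0,0,0],[0.5,0,0,5.5,0,0,0]]' && python3 -m creep '[[1,0,0,0,0,0,0],[1,0,0,0,0,0,0],[1,0,0,0,0,0,0],[1,0,0,-30,0,0,0],[1,0,0,-70,0,0,0]]';python3 -m creep '[[1,0,0,0,0,0,0],[1,0,0,0,0,0,0],[1,0,0,0,0,0,0],[1,0,0,0,0,0,0],[1,0,0,0,0,0,0]]'; python3 stack.py 122
python3 - <<'E'
from h import *
go(463.5,56.3,67,-2)
E
```

```text
clock: 44.4
position: [0.5896, -0.2195, 0.0569]
ee_rot: [-3.135, 0.192, 0.004]
ft_force: [-0.3, 0.5, -3.1]
gripper_width: 0.0652
grip_force: 68.7
clock: 44.9
position: [0.5911, -0.2199, 0.0552]
ee_rot: [3.135, -0.192, 0.002]
ft_force: [-3.6, 1.9, 6.8]
gripper_width: 0.065
grip_force: 69.9
clock: 45.4
position: [0.5888, -0.2191, 0.1216]
ee_rot: [-3.134, 0.191, 0.008]
ft_force: [1.2, 0.3, 1.0]
gripper_width: 0.0853
grip_force: 0.0
clock: 45.9
position: [0.5899, -0.2195, 0.122]
ee_rot: [-3.135, 0.191, 0.003]
ft_force: [0.7, 0.4, 0.0]
gripper_width: 0.0857
grip_force: 0.0
box (590, -219, 100, 67, -6.8) 0.12151734967242891
rims (649, -227, 117, 6, 83.0)
rims (533, -158, 22, 7, -4.3)
rims (520, -265, 21, 9, -9.2)
top box (567, -217, 67, 58, 82.9) 0.12118704594557139
t 45.9 tcp [ 589.9 -219.5  122. ] x-axis yaw -7.0 zax [-0.002  0.001 -1.   ] w 85.7 gf 0.0 F [0.69 0.41 0.01]
t 46.0 tcp [ 590.2 -219.6  122.4] x-axis yaw -7.0 zax [-0.001  0.    -1.   ] w 85.1 gf 0.0 F [ 0.32  1.14 -0.05]
shift [-159.3 -258.4   55.6] turn [-0.   0.1 -5. ] j7 -1.4
```

Now the fourth box, which is the lightest.

```bash
python3 -m creep '[[1,-22,-35,0,0,0,0],[1,-44,-72,0,0,0,0],[1,-68,-110,0,0,0,0],[1,-92,-148,10,0,0,0],[1,-116,-186,25,0,0,0]]' && python3 -m creep '[[1,-20,-35,15,0,0,-3],[1,-43.5,-72,30,0,0,-5],[1,-43.5,-72.5,30,0,0,-5],[1,-43.5,-72.5,30,0,0,-5],[1,-43.5,-72.5,30,0,0,-5]]' && python3 -m creep '[[1,0,0,0,0,0,0],[1,0,0,0,0,0,0],[1,0,0,0,0,0,0],[1,0,0,0,0,0,0],[1,0,0,0,0,0,0]]' ; python3 see.py 463 56
```

```text
clock: 46.5
position: [0.498, -0.0196, 0.0987]
ee_rot: [-3.136, 0.192, -0.004]
ft_force: [0.9, 0.5, -0.5]
gripper_width: 0.0854
grip_force: 0.0
clock: 47.0
position: [0.4647, 0.0553, 0.0685]
ee_rot: [3.141, -0.057, 0.002]
ft_force: [0.4, -1.1, 0.8]
gripper_width: 0.0854
grip_force: 0.0
clock: 47.5
position: [0.4638, 0.056, 0.0682]
ee_rot: [3.141, -0.055, -0.0]
ft_force: [0.5, -0.2, 0.4]
gripper_width: 0.0853
grip_force: 0.0
box (462, 57, 100, 67, -1.9) 0.03551042450887358
t 47.55 tcp [463.8  56.1  68.2] x-axis yaw -2.0 zax [ 0. -0. -1.] w 85.5 gf 0.0 F [-0.2  -0.46  0.68]
shift [ -1.8  -0.8 103.2] turn [ 0.  -0.  -0.1] j7 -1.87
```

```bash
python3 -m creep '[[1,-1.5,-1,35,0,0,0],[1,-1.5,-1,70,0,0,0],[1,-1.5,-1,90,0,0,0],[1,-1.5,-1,98,0,0,0],[1,-1.5,-1,101,0,0,0]]' && python3 -m creep '[[0.5,0,0,0,0,0,0],[0.5,0,0,0,0,0,0],[0.5,0,0,0,0,0,0],[0.5,0,0,0,0,0,0],[0.5,0,0,0,0,0,0]]' 60 && python3 -m creep '[[0.5,0,0,-30,0,0,0],[0.5,0,0,-70,0,0,0],[0.5,0,0,-110,0,0,0],[0.5,0,0,-150,0,0,0],[0.5,0,0,-170,0,0,0]]' ; python3 -m creep '[[0.5,0,0,0,0,0,0],[0.5,0,0,0,0,0,0],[0.5,0,0,0,0,0,0],[0.5,0,0,0,0,0,0],[0.5,0,0,0,0,0,0]]'
python3 - <<'E'
from h import *
go(590.8,-219.5,137,-7)
E
```

```text
clock: 48.05
position: [0.4619, 0.0573, -0.0334]
ee_rot: [3.141, -0.054, -0.002]
ft_force: [0.3, 0.8, -1.1]
gripper_width: 0.0852
grip_force: 0.0
clock: 48.55
position: [0.4631, 0.0574, -0.0318]
ee_rot: [-3.141, 0.055, -0.003]
ft_force: [-1.2, -0.9, 6.7]
gripper_width: 0.0652
grip_force: 67.8
clock: 49.05
position: [0.4637, 0.0576, 0.1406]
ee_rot: [-3.14, 0.055, -0.008]
ft_force: [0.8, -0.2, -3.3]
gripper_width: 0.0651
grip_force: 68.8
clock: 49.55
position: [0.4615, 0.0572, 0.136]
ee_rot: [3.141, -0.054, -0.004]
ft_force: [-0.2, 0.4, -3.0]
gripper_width: 0.0647
grip_force: 68.8
t 49.55 tcp [461.5  57.2 136. ] x-axis yaw -2.0 zax [-0.002 -0.    -1.   ] w 64.7 gf 68.8 F [-0.18  0.4  -3.05]
shift [138.8 272.1  -1.2] turn [0.  0.1 5. ] j7 -1.85
```

```bash
python3 -m creep '[[0.5,18,35,0,0,0,0],[0.5,39,76,0,0,0,0],[0.5,60,117,0,0,0,0],[0.5,81,158,0,0,0,0],[0.5,102,199,0,0,0,0]]' && python3 -m creep '[[0.5,18,35,0,0,0,3],[0.5,34,65,0,0,0,5],[0.5,36.5,73,0,0,0,5],[0.5,36.5,73,0,0,0,5],[0.5,36.5,73,0,0,0,5]]' && python3 -m creep '[[0.5,0,0,0,0,0,0],[0.5,0,0,0,0,0,0],[0.5,0,0,0,0,0,0],[0.5,0,0,0,0,0,0],[0.5,0,0,0,0,0,0]]' ;python3 - <<'E'
from h import *
go(590.8,-219.5,92,-7)
E
```

```text
clock: 50.05
position: [0.5575, -0.1467, 0.1363]
ee_rot: [-3.141, 0.054, 0.002]
ft_force: [1.5, 0.7, -2.3]
gripper_width: 0.065
grip_force: 68.7
clock: 50.55
position: [0.5905, -0.2175, 0.1362]
ee_rot: [-3.134, 0.189, 0.003]
ft_force: [0.1, 0.1, -4.1]
gripper_width: 0.0646
grip_force: 68.6
clock: 51.05
position: [0.5913, -0.2191, 0.1373]
ee_rot: [3.136, -0.191, 0.0]
ft_force: [0.1, -0.9, -2.9]
gripper_width: 0.0649
grip_force: 68.6
t 51.05 tcp [ 591.3 -219.1  137.3] x-axis yaw -7.0 zax [ 0. -0. -1.] w 64.9 gf 68.6 F [ 0.14 -0.87 -2.88]
shift [-0.5  0.4 45.3] turn [ 0. -0.  0.] j7 -1.39
```

```bash
python3 -m creep '[[0.5,-0.5,0.5,12,0,0,0],[0.5,-0.5,0.5,26,0,0,0],[0.5,-0.5,0.5,36,0,0,0],[0.5,-0.5,0.5,42,0,0,0],[0.5,-0.5,0.5,43,0,0,0]]' && python3 -m creep '[[0.5,0,0,0,0,0,0],[0.5,0,0,2,0,0,0],[0.5,0,0,4,0,0,0],[0.5,0,0,5,0,0,0],[0.5,0,0,5,0,0,0]]' && python3 -m creep '[[1,0,0,0,0,0,0],[1,0,0,0,0,0,0],[1,0,0,0,0,0,0],[1,0,0,-30,0,0,0],[1,0,0,-80,0,0,0]]';python3 -m creep '[[1,0,0,0,0,0,0],[1,0,0,0,0,0,0],[1,0,0,0,0,0,0],[1,0,0,0,0,0,0],[1,0,0,0,0,0,0]]'; python3 stack.py 158
python3 - <<'E'
from h import *
p,d=snapshot("top");o,r=rays("top");P=cloud(o,r,d);z=P[...,2];cv2.imwrite("pics/t6.png",p)
m=(abs(P[...,0]-.475)<.09)&(abs(P[...,1]+.39)<.1)
q=m&(z>.003)&(d>0);print("plate")
for b,c in blobs(q,60): print(c,rect(P[b]),np.median(z[b]))
for b,c in blobs(m&(z>.028),20): print("handle",rect(P[b]),np.median(z[b]))
E
```

```text
clock: 51.55
position: [0.5898, -0.2195, 0.0925]
ee_rot: [-3.135, 0.191, 0.004]
ft_force: [-0.0, -1.1, -2.4]
gripper_width: 0.0653
grip_force: 68.6
clock: 52.05
position: [0.5911, -0.2199, 0.0903]
ee_rot: [3.136, -0.192, 0.002]
ft_force: [-1.8, 0.6, 4.0]
gripper_width: 0.0652
grip_force: 69.3
clock: 52.55
position: [0.5881, -0.2189, 0.1663]
ee_rot: [-3.134, 0.191, 0.012]
ft_force: [1.1, -0.5, 0.5]
gripper_width: 0.0853
grip_force: 0.0
clock: 53.05
position: [0.59, -0.2195, 0.1679]
ee_rot: [-3.135, 0.191, 0.003]
ft_force: [0.4, 0.2, -1.1]
gripper_width: 0.0853
grip_force: 0.0
box (590, -219, 100, 67, -6.9) 0.15751118847671083
rims (649, -227, 117, 6, 83.0)
rims (519, -268, 21, 4, -10.7)
top box (569, -217, 66, 60, 83.2) 0.1571902115928776
t 53.05 tcp [ 590.  -219.5  167.9] x-axis yaw -7.0 zax [-0.002  0.001 -1.   ] w 85.3 gf 0.0 F [ 0.44  0.19 -1.07]
plate
[448.77810651 252.24112426] (472, -368, 100, 42, -1.5) 0.005783069118685091
handle (472, -375, 49, 5, -2.2) 0.03130614679178639
```

View pics/t6.png

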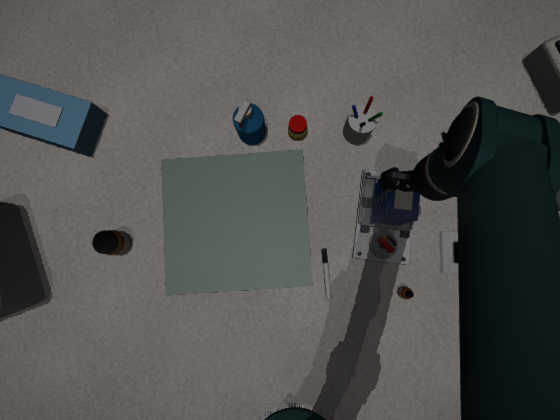

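The mat is empty and the pile stands at (395,200). The arm half hides the plate at about (449,252). I'll go over the plate and measure it with the wrist camera.

```bash
python3 -m creep '[[0.7,-17,33,0,0,0,0],[0.7,-36,70,0,0,0,0],[0.7,-55,106,0,0,0,0],[0.7,-74,143,0,0,0,0],[0.7,-93,180,10,0,0,-6]]' && python3 -m creep '[[0.5,0,0,30,0,0,0],[0.5,0,0,50,0,0,0],[0.5,0,0,50,0,0,0],[0.5,0,0,50,0,0,0],[0.5,0,0,50,0,0,0]]' && python3 -m creep '[[0.5,0,0,0,0,0,0],[0.5,0,0,0,0,0,0],[0.5,0,0,0,0,0,0],[0.5,0,0,0,0,0,0],[0.5,0,0,0,0,0,0]]'
cat > plate.py <<'E'
from h import *
s=robot.observe();p,d=snapshot("wrist");cv2.imwrite("pics/w7.png",p)
o,r=rays("wrist",s);P=cloud(o,r,d);z=P[...,2]; m=(abs(P[...,0]-.475)<.1)&(abs(P[...,1]+.385)<.1)&(d>0)
for b,c in blobs(m&(z>.003)&(z<.045),500): print("plate",rect(P[b]),np.median(z[b]))
for b,c in blobs(m&(z>.026)&(z<.045),60):
    q=rect(P[b&(z>.03)]); print("handle",q,np.median(z[b]))
    go(q[0],q[1],-20,q[4])
E
python3 plate.py
```

```text
clock: 53.7
position: [0.4763, -0.3889, 0.1603]
ee_rot: [3.14, -0.023, 0.003]
ft_force: [0.2, -0.4, -0.2]
gripper_width: 0.0597
grip_force: 0.0
clock: 54.2
position: [0.4776, -0.3874, 0.1105]
ee_rot: [3.14, -0.026, 0.003]
ft_force: [-0.0, -0.8, 0.5]
gripper_width: 0.043
grip_force: 0.0
clock: 54.7
position: [0.4765, -0.3871, 0.1093]
ee_rot: [3.141, -0.027, 0.0]
ft_force: [-0.6, -0.4, -0.8]
gripper_width: 0.0429
grip_force: 0.0
plate (455, -351, 100, 67, -0.3) 0.0057140717734277535
handle (456, -351, 49, 14, -0.4) 0.03318588909372017
t 54.75 tcp [ 476.4 -387.1  109.2] x-axis yaw -1.0 zax [-0. -0. -1.] w 42.9 gf 0.0 F [ 0.45 -0.11 -0.09]
shift [-21.1 -35.8 129.2] turn [ 0.   0.  -0.6] j7 -0.95
```

```bash
python3 -m creep '[[0.5,-10,-18,20,0,0,0],[0.5,-21,-36,60,0,0,-0.6],[0.5,-21,-36,95,0,0,-0.6],[0.5,-21,-36,110,0,0,-0.6],[0.5,-21,-36,110,0,0,-0.6]]'; python3 plate.py;  python3 -m creep '[[0.5,0,0,10,0,0,0],[0.5,0,0,18,0,0,0],[0.5,0,0,22,0,0,0],[0.5,0,0,22,0,0,0],[0.5,0,0,22,0,0,0]]' && python3 -m creep '[[0.1,0,0,0,0,0,0],[0,0,0,0,0,0,0],[0,0,0,0,0,0,0],[0,0,0,0,0,0,0],[0,0,0,0,0,0,0]]' 60; python3 plate.py
```

```text
clock: 55.25
position: [0.4549, -0.3502, -0.0027]
ee_rot: [-3.14, 0.011, 0.005]
ft_force: [0.2, -0.2, 0.5]
gripper_width: 0.0431
grip_force: 0.0
plate (455, -351, 101, 66, -0.4) 0.005651109861766118
handle (455, -351, 50, 14, -1.1) 0.03314720357956856
t 55.3 tcp [ 456.2 -351.2   -1. ] x-axis yaw -0.4 zax [-0.001  0.    -1.   ] w 42.6 gf 0.0 F [ 0.01 -0.33  0.49]
shift [-1.2 -0.2 19. ] turn [-0.   0.   0.7] j7 -0.97
handle (458, -328, 23, 6, 15.9) 0.040238449140118274
t 55.3 tcp [ 456.2 -351.2   -1. ] x-axis yaw -0.4 zax [-0.001  0.    -1.   ] w 42.6 gf 0.0 F [ 0.01 -0.33  0.49]
shift [  1.6 -23.2  19. ] turn [ -0.    0.  -16.3] j7 -0.97
handle (456, -373, 23, 7, -4.6) 0.04037835901800643
t 55.3 tcp [ 456.2 -351.2   -1. ] x-axis yaw -0.4 zax [-0.001  0.    -1.   ] w 42.6 gf 0.0 F [ 0.01 -0.33  0.49]
shift [-0.  21.8 19. ] turn [-0.   0.   4.2] j7 -0.97
clock: 55.8
position: [0.4562, -0.3509, -0.0227]
ee_rot: [3.141, -0.011, 0.0]
ft_force: [0.6, 0.6, -0.1]
gripper_width: 0.0428
grip_force: 0.0
clock: 56.3
position: [0.4565, -0.351, -0.0223]
ee_rot: [3.141, -0.011, 0.001]
ft_force: [-0.2, 0.7, 5.7]
gripper_width: 0.0128
grip_force: 59.7
plate (455, -350, 100, 67, -0.5) 0.005791288437561326
handle (456, -350, 42, 42, -46.1) 0.033306196330021735
t 56.35 tcp [ 456.4 -351.   -22.3] x-axis yaw -0.4 zax [ 0.001 -0.001 -1.   ] w 12.3 gf 59.7 F [0.16 0.25 5.33]
shift [-0.5 -1.  -2.3] turn [ 0.  -0.1 45.7] j7 -0.97
```

```bash
python3 -m creep '[[0,0,0,-25,0,0,0],[0,0,0,-65,0,0,0],[0,0,0,-105,0,0,0],[0,0,0,-145,0,0,0],[0,0,0,-185,0,0,0]]' && python3 -m creep '[[0,25,-25,0,0,0,0],[0,55,-55,0,0,0,2],[0,85,-85,0,0,0,4],[0,115,-115,0,0,0,6.5],[0,134,-132,0,0,0,6.5]]' && python3 -m creep '[[0,0,0,0,0,0,0],[0,0,0,0,0,0,0],[0,0,0,0,0,0,0],[0,0,0,0,0,0,0],[0,0,0,0,0,0,0]]'
python3 - <<'E'
from h import *
go(591,-219.8,136,-7)
s=robot.observe();p,d=snapshot("wrist");cv2.imwrite("pics/w8.png",p)
o,r=rays("wrist",s);P=cloud(o,r,d);z=P[...,2]; m=(abs(P[...,0]-.59)<.1)&(abs(P[...,1]+.22)<.1)&(d>0)
for b,c in blobs(m&(z>.175)&(z<.2),200): print("plate",rect(P[b]),np.median(z[b]))
E
```

```text
clock: 56.85
position: [0.4553, -0.3502, 0.1629]
ee_rot: [-3.141, 0.011, 0.002]
ft_force: [0.4, -0.3, -2.6]
gripper_width: 0.0127
grip_force: 58.7
clock: 57.35
position: [0.5927, -0.2152, 0.1611]
ee_rot: [-3.134, 0.184, 0.001]
ft_force: [-0.4, -0.3, -2.3]
gripper_width: 0.0126
grip_force: 58.9
clock: 57.85
position: [0.5902, -0.2208, 0.1622]
ee_rot: [3.135, -0.192, -0.0]
ft_force: [0.1, 0.0, -1.9]
gripper_width: 0.013
grip_force: 58.9
t 57.85 tcp [ 590.2 -220.8  162.2] x-axis yaw -7.0 zax [-0. -0. -1.] w 13.0 gf 58.9 F [ 0.14  0.03 -1.93]
shift [ 0.6 -1.1 26.2] turn [0. 0. 0.] j7 -1.39
plate (605, -222, 68, 67, -7.2) 0.1898547396797504
plate (546, -214, 25, 14, 82.7) 0.18993820989359433
```

View pics/w8.png

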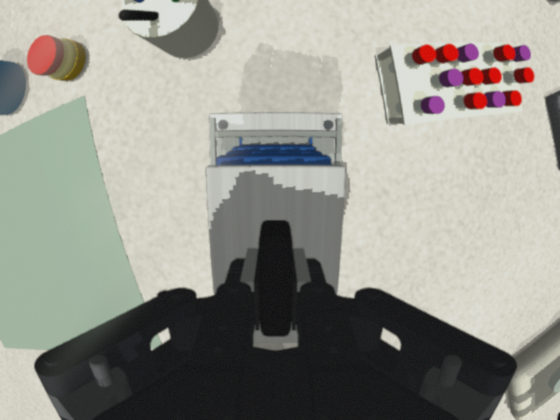

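The held plate is level, spanning (207..345, 165..290), square over the pile with the handle between the fingers. I'll lower it.

```bash
python3 -m creep '[[0,0.7,-1,8,0,0,0],[0,0.7,-1,15,0,0,0],[0,0.7,-1,20,0,0,0],[0,0.7,-1,22,0,0,0],[0,0.7,-1,22,0,0,0]]' && python3 -m creep '[[0,0,0,1,0,0,0],[0,0,0,2,0,0,0],[0,0,0,3,0,0,0],[0,0,0,4,0,0,0],[0,0,0,4,0,0,0]]'
```

```text
clock: 58.4
position: [0.5915, -0.2187, 0.1395]
ee_rot: [-3.136, 0.189, 0.002]
ft_force: [0.2, 0.4, -2.9]
gripper_width: 0.0125
grip_force: 58.9
clock: 58.9
position: [0.5917, -0.2187, 0.136]
ee_rot: [-3.136, 0.189, 0.0]
ft_force: [0.3, 0.1, -1.6]
gripper_width: 0.0126
grip_force: 58.9
```

```bash
python3 -m creep '[[0,0,0,0.5,0,0,0],[0,0,0,1,0,0,0],[0,0,0,1,0,0,0],[0,0,0,1,0,0,0],[0,0,0,1,0,0,0]]' && python3 -m creep '[[0.5,0,0,0,0,0,0],[0.5,0,0,0,0,0,0],[0.5,0,0,0,0,0,0],[0.5,0,0,-10,0,0,0],[0.5,0,0,-40,0,0,0]]' && python3 -m creep '[[0.5,0,0,-40,0,0,0],[0.5,0,0,-80,0,0,0],[0.5,0,0,-80,0,0,0],[0.5,0,0,-80,0,0,0],[0.5,0,0,-80,0,0,0]]'
python3 - <<'E'
from h import *
s,_=grip();p,d=snapshot("wrist");cv2.imwrite("pics/w9.png",p)
o,r=rays("wrist",s);P=cloud(o,r,d);z=P[...,2]; m=(abs(P[...,0]-.59)<.1)&(abs(P[...,1]+.22)<.1)&(d>0)
for b,c in blobs(m&(z>.155)&(z<.2),200): print("plate",rect(P[b]),np.median(z[b]))
for b,c in blobs(m&(z>.18)&(z<.2),60): print("handle",rect(P[b]),np.median(z[b]))
hsv=cv2.cvtColor(p,cv2.COLOR_BGR2HSV)
red=((cv2.inRange(hsv,(0,120,50),(8,255,255))|cv2.inRange(hsv,(172,120,50),(180,255,255)))>0)&(np.hypot(P[...,0]-.489,P[...,1]+.208)<.04)
if red.any(): print("wing",rect(P[red]))
E
```

```text
clock: 59.4
position: [0.5919, -0.2188, 0.1357]
ee_rot: [3.136, -0.189, 0.001]
ft_force: [-1.8, 0.9, 4.3]
gripper_width: 0.0129
grip_force: 59.6
clock: 59.9
position: [0.5898, -0.2181, 0.1731]
ee_rot: [-3.134, 0.189, 0.009]
ft_force: [1.5, -0.0, 0.0]
gripper_width: 0.0426
grip_force: 0.0
clock: 60.4
position: [0.5911, -0.2186, 0.2543]
ee_rot: [-3.136, 0.189, 0.003]
ft_force: [-0.8, 0.2, -0.9]
gripper_width: 0.0425
grip_force: 0.0
t 60.4 tcp [ 591.1 -218.6  254.3] x-axis yaw -6.9 zax [-0.002  0.    -1.   ] w 42.5 gf 0.0 F [-0.75  0.18 -0.88]
plate (591, -218, 100, 67, -6.9) 0.16363020819497553
handle (591, -218, 50, 13, -6.6) 0.1912021402283876
wing (479, -209, 27, 27, -32.5)
```

View pics/w9.png

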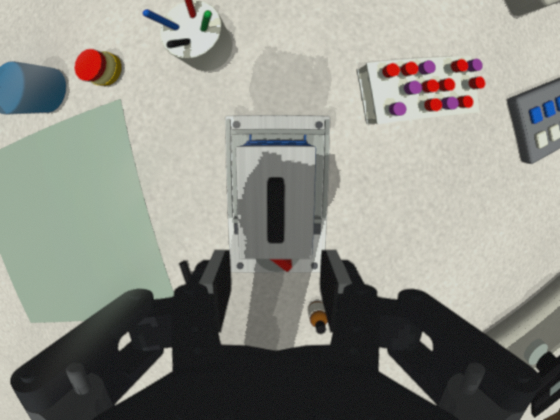

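The plate lies flat and square on the pile at (275,205), handle up. It is within 2 mm of the pile centre at a height of 164 mm, and everything is released.

```bash
python3 -m creep '[[0.5,0,0,0,0,0,0],[0.5,0,0,0,0,0,0],[0.5,0,0,0,0,0,0],[0.5,0,0,0,0,0,0],[0.5,0,0,0,0,0,0]]'; python3 -c "
from station import robot
print(robot.close_job())"
```

```text
clock: 60.95
position: [0.5918, -0.2188, 0.255]
ee_rot: [-3.136, 0.189, 0.0]
ft_force: [-0.1, -0.2, -0.4]
gripper_width: 0.0428
grip_force: 0.0
the job is handed in; nothing more can be done
None
```

I handed the job in at 61 s, with no verdict returned: the cam is turned to its stop, the four boxes are stacked by weight (about 3.8, 3.6, 3.3 and 2.7 N; the bottom two are within 50 g, so they count as equal), and the plate lies square on top.

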